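Clear the bench after the run

ROBOT

A 7-joint arm with a two-finger parallel gripper is mounted at the origin on the work surface. World frame = base frame: x ahead of the robot, y to its left, z up, the work surface at z = 0. Lengths are in m, angles in rad, forces in N, time in s.
With the tool pointing down it reaches from about 0.425 to 0.925 m from the base axis. Payload 6.8 kg.
Tool frame: the origin (TCP) lies at the very end of the fingers, on their centre line; the grasp point (between the pads) lies 19 mm behind it (bot.grasp_offset is the distance from the TCP to the grasp point, in m); z points along the fingers, y is the direction in which the jaws open and shut (so a half turn about z gives the same grasp; the last joint's range is limited). The gripper opens to 85 mm and grips with 20 to 120 N. Pads are 22 mm wide; open, the fingers measure 114 mm over their backs; the gripper's body (76 mm by 85 mm) begins 54 mm behind the grasp point. The pads swing forward as they close: fully open they stand 13 mm farther back than shut.
Start: joints at [1.099, 0.477, 0.022, 1.555, -0.011, 1.109, -0.083], TCP at [0.24, -0.631, 0.206] pointing down, gripper open.
Joint ranges: [-2.96, 2.96], [-0.34, 2.1], [-1.41, 1.46], [0.24, 2.44], [-1.37, 4.51], [0.17, 1.92], [-2.96, 2.96]. Speed limits (rad/s): [2.39, 2.39, 3.14, 3.14, 3.14, 3.14, 3.14].

INTERFACE

Orientations are given as a unit quaternion [w, x, y, z].
In Python, from station import monitor, cams, bot, finder gives the robot as it stands.
- The arm moves only by the tool jog_arm, never from a script. Its argument "plan" is a list of rows, each an object of numbers: "x", "y", "z": the shift along the tool's x, y, z as a fraction of full scale; "wx", "wy", "wz": the turn, a rotation vector about the tool's x, y, z as a fraction of full scale. A call has 1 to 12 rows; each row is the pose to reach, as a shift and turn from the pose measured when the call began, along the tool's axes at that moment, turning the shorter way round; what a row does not reach only later rows make up. Full scale, the value 1, is 20 cm for a shift and 180 degrees for a turn. A row lasts 1/12 s, in which the tool goes at most 41.7 mm and 7.16 degrees, less where a joint would pass 70% of its speed; a pose out of reach is approached as far as the arm can. A call with a number of a shift or a turn outside -1 to 1 is refused whole. A call with a gripper value outside its range is refused whole. "hand" is the opening, from -1 (shut) to 1 (fully open), set as the call begins (left out, the last holds). The fingers move at their own pace and stop on an object; "grip_force" is the grip in N (left out, the last holds). Time passes only in rows, so rows that repeat a pose let the fingers close. It gives the time, the measured TCP pose, the force and the opening at its end, in the units of the state.
- monitor.get_obs(): the state, without advancing time (a new reading comes with each control period).
- cams.read_camera(name): name is "scene" or "top" or "wrist"; returns the picture (400x640x3 uint8, red, green, blue); there is no depth.
- cams.get_calibration(name): a dict with "fx", "fy", "cx", "cy" (pixels), "extrinsics" (4x4, takes a point from world to camera coordinates). Camera axes: x right, y down, z forward; pixel columns grow to the right and rows downward; lengths in m; the calibration is good to about 2 mm. A picture is of the moment at which its call begins: read the wrist's pose just before it. get_calibration takes no time and is no camera call; for the wrist camera it gives the pose at the moment of the call.
- bot.hand_in(): hands the job in, once; it reports no verdict.
Trained networks look in the newest picture that a camera, given by its name, has taken for a name from the list of things; names that differ only in an ending like _2 or _b are one class to them, and where a whole thing is asked for, a point or a joint stands for the part that bears it (a point fixed in the world has none). Each returns a list of dicts, best first, with "confidence" (0 to 1); they miss things now and then, are a little off and sometimes report something else, mostly with a low value. They report only what shows in the picture. A call takes as long as a camera call.
- finder.find_in(camera, target): "bbox" ([left, top, width, height] in pixels, round what is visible of it).
- finder.place_of(camera, target): "location" ([column, row] in pixels: a listed point, or the origin of a listed thing).
The state is a dict: "t": time; "q": joint angles; "joint_vel": joint speeds; "joint_torque": joint torques, N m; "eef_pos": TCP position; "tool_rot": TCP orientation; "contact_force": force on the tool from outside, world axes, zero at the start; "torque": the same for the moment, N m; "gripper_width": opening from 0.0 (shut) to 1.0 (fully open).
Only numpy, scipy, OpenCV 4.12 (cv2) and the standard library are available. Lean on these libraries where they do the work, as an engineer would, in place of code of your own. Each camera call takes 0.05 s, during which the arm holds its last target. There are 200 camera calls.

TASK

The run is finished, so clear the bench: stand the two amber dye bottles with black caps in the black carrier and the two white buffer bottles with blue caps in the blue carrier, one bottle to a bay, and throw the used reservoir into the yellow waste bin. Set the bottles down upright without dropping them or knocking any over, and leave the tip box and the tube rack where they stand.

Things in the scene. Friction and masses are not known exactly. Their poses are not given: they have to be found in the camera images.
- amber_a: amber glass dye bottle with BLACK cap and a white label with an orange band; amber_a and amber_b are alike. Stands upright. Body 38 mm in diameter, straight from 2 to 58 mm above the underside, shoulder to 67 mm, cap 26 mm in diameter, 84 mm tall overall, about 90 g. Origin: centre of the underside, z along its axis to the cap
- amber_b: amber glass dye bottle with BLACK cap and a white label with an orange band; amber_a and amber_b are alike. Stands upright. Body 38 mm in diameter, straight from 2 to 58 mm above the underside, shoulder to 67 mm, cap 26 mm in diameter, 84 mm tall overall, about 90 g. Origin: centre of the underside, z along its axis to the cap
- buffer_a: WHITE plastic buffer bottle with BLUE cap and a blue label band; buffer_a and buffer_b are alike. Stands upright. Body 38 mm in diameter, straight from 2 to 58 mm above the underside, shoulder to 67 mm, cap 26 mm in diameter, 84 mm tall overall, about 90 g. Origin: centre of the underside, z along its axis to the cap
- buffer_b: WHITE plastic buffer bottle with BLUE cap and a blue label band; buffer_a and buffer_b are alike. Stands upright. Body 38 mm in diameter, straight from 2 to 58 mm above the underside, shoulder to 67 mm, cap 26 mm in diameter, 84 mm tall overall, about 90 g. Origin: centre of the underside, z along its axis to the cap
- reservoir: used reagent reservoir: white plastic trough, open on top with a V-shaped inside, 100 mm long (its x), 46 mm wide (its y), 28 mm high, upright 3 mm walls, 30 g; stands on the bench. Origin: centre of the underside, z up
- black_carrier: BLACK low open bottle carrier fixed to the bench, 70 mm (its x) by 135 mm (its y), 30 mm high, walls and floor 5 mm; a full-height 5 mm cross wall makes two bays of 60 by 60 mm side by side along its y, centres at x = 0, y = -32.5 and +32.5 mm, inside floor 5 mm above the bench; a carrying lip sticks out 11 mm at each y end. Origin: centre of the underside, z up
- blue_carrier: BLUE low open bottle carrier fixed to the bench, 70 mm (its x) by 135 mm (its y), 30 mm high, walls and floor 5 mm; a full-height 5 mm cross wall makes two bays of 60 by 60 mm side by side along its y, centres at x = 0, y = -32.5 and +32.5 mm, inside floor 5 mm above the bench; a carrying lip sticks out 11 mm at each y end. Origin: centre of the underside, z up
- waste_bin: YELLOW open waste bin with a red stripe on two sides, 145 by 145 mm outside, 135 by 135 mm inside, rim 81 mm above the bench, inside floor 5 mm above the bench, fixed to the bench. Origin: centre of the underside, z up
- tip_box: bystander, loose: pipette tip box with white base and purple lid, 84 mm (its x) by 124 mm (its y), 64 mm high. Origin: centre of the underside
- tube_rack: bystander, loose: green microtube rack full of small capped tubes, 126 mm (its x) by 70 mm (its y), 43 mm high to the caps. Origin: centre of the underside

How it is judged:
At the end, for the whole second after the job is handed in: Amber bottles stand upright (within 0.1 rad) on the floor of the black carrier's bays, white bottles on that of the blue carrier's, one to a bay; the reservoir lies in the yellow bin, its origin less than 45 mm above the bin's underside; all slower than 0.02 m/s (x of amber_a in the frame of black_carrier between -0.02 and 0.02 m and y of amber_a in the frame of black_carrier between -0.06 and 0.06 m and z of amber_a in the frame of black_carrier between 0 and 0.011 m and angle between each of amber_a, amber_b, buffer_a, buffer_b's own z axis and vertical below 0.1 rad and linear speed of each of amber_a, amber_b, buffer_a, buffer_b, reservoir below 0.02 m/s and x of amber_b in the frame of black_carrier between -0.02 and 0.02 m and y of amber_b in the frame of black_carrier between -0.06 and 0.06 m and z of amber_b in the frame of black_carrier between 0 and 0.011 m and x of buffer_a in the frame of blue_carrier between -0.02 and 0.02 m and y of buffer_a in the frame of blue_carrier between -0.06 and 0.06 m and z of buffer_a in the frame of blue_carrier between 0 and 0.011 m and x of buffer_b in the frame of blue_carrier between -0.02 and 0.02 m and y of buffer_b in the frame of blue_carrier between -0.06 and 0.06 m and z of buffer_b in the frame of blue_carrier between 0 and 0.011 m and x of reservoir in the frame of waste_bin between -0.07 and 0.07 m and y of reservoir in the frame of waste_bin between -0.07 and 0.07 m and z of reservoir in the frame of waste_bin between 0 and 0.045 m); the robot touches nothing.
It fails at once if a bottle is knocked over (tilted more than 45 degrees) (angle between any of amber_a, amber_b, buffer_a, buffer_b's own z axis and vertical above 0.785 rad).
It fails at once if a bottle is dropped (falls freely by more than about 4 cm) ((linear speed of amber_a above 0.9 m/s and contact force between amber_a and the fingers below 0.05 N) or (linear speed of amber_b above 0.9 m/s and contact force between amber_b and the fingers below 0.05 N) or (linear speed of buffer_a above 0.9 m/s and contact force between buffer_a and the fingers below 0.05 N) or (linear speed of buffer_b above 0.9 m/s and contact force between buffer_b and the fingers below 0.05 N)).
It fails at once if the tip box or the tube rack is moved by more than 20 mm (distance of any of tip_box, tube_rack from where it was at the start of the episode above 0.02 m).
It also fails if it takes over 120 s, if anything falls off the work surface, if the arm or the gripper's body presses on something with over 40 N, if the wrist force passes 120 N, or if a joint passes its speed limit or range.

## Working session

There is one attempt and no reset: what is moved stays moved. The work goes in short steps, Python scripts to look and compute and a tool call to move; the robot and the scene stay as the last step left them, time stands still between calls to the robot, and variables do not carry over. Pictures are saved under pics/ and viewed, about 12 in all and at most 16, crops included, and the job is handed in when it is done.

Besides the shell and the picture viewer there is one more tool, called after "Request:" by a JSON object that holds its "fn" and its "kwargs", one argument or row to a line. jog_arm: Moves the arm, as the interface text tells. Shift numbers are shares of 20 cm and turn numbers shares of 180 degrees, none past 1 either way. Its arguments: {"type":"object","properties":{"plan":{"type":"array","items":{"type":"object","properties":{"x":{"type":"number","minimum":-1,"maximum":1},"y":{"type":"number","minimum":-1,"maximum":1},"z":{"type":"number","minimum":-1,"maximum":1},"wx":{"type":"number","minimum":-1,"maximum":1},"wy":{"type":"number","minimum":-1,"maximum":1},"wz":{"type":"number","minimum":-1,"maximum":1}}}},"hand":{"type":"number"},"grip_force":{"type":"number"}},"required":["plan"]}

```bash
ls; mkdir -p pics; cat > h.py <<'E'
import numpy as np, cv2
from station import monitor, cams, bot, finder
def ray(cam,px,z,cal=None):
    c=cal or cams.get_calibration(cam); E=np.array(c["extrinsics"]); R,t=E[:3,:3],E[:3,3]
    d=R.T@np.array([(px[0]-c["cx"])/c["fx"],(px[1]-c["cy"])/c["fy"],1]); o=-R.T@t
    return o+d*(z-o[2])/d[2]
def proj(cam,p):
    c=cams.get_calibration(cam); E=np.array(c["extrinsics"]); q=E[:3,:3]@np.array(p)+E[:3,3]
    return np.array([c["fx"]*q[0]/q[2]+c["cx"],c["fy"]*q[1]/q[2]+c["cy"]])
def save(cam,name):
    im=cams.read_camera(cam); cv2.imwrite(f"pics/{name}.png",im[:,:,::-1]); return im
E
python3 - <<'E'
from h import *
np.set_printoptions(precision=3,suppress=True)
print(monitor.get_obs())
for c in("top","scene"):
    save(c,c+"0"); print(c,cams.get_calibration(c))
    for n in("amber_a","buffer_a","reservoir","black_carrier","blue_carrier","waste_bin","tip_box","tube_rack"):
        for r in finder.place_of(c,n)[:3]:
            if r["confidence"]>.3: print(c,n,np.round(r["location"]),round(r["confidence"],2),ray(c,r["location"],0)[:2])
E
```

```text
pics
{'t': 0.0, 'q': array([ 1.099,  0.478,  0.022,  1.556, -0.012,  1.109, -0.083]), 'joint_vel': array([-0.001, -0.001,  0.   ,  0.   , -0.002, -0.   ,  0.   ]), 'joint_torque': array([  0.   , -59.645,   1.608, -28.12 ,   0.012,   0.009,   0.   ]), 'eef_pos': array([ 0.24 , -0.63 ,  0.205]), 'tool_rot': array([-0.001,  0.984,  0.181, -0.   ]), 'contact_force': array([-0.224,  0.516,  0.362]), 'torque': array([-0.02 ,  0.024,  0.007]), 'gripper_width': 1.000266511304074}
top {'fx': 514.5250403848986, 'fy': 514.5250403848986, 'cx': 324.0242912228653, 'cy': 193.2021856606432, 'extrinsics': array([[ 0.029, -0.999,  0.014, -0.082],
       [-0.997, -0.03 , -0.07 ,  0.59 ],
       [ 0.07 , -0.012, -0.997,  1.694],
       [ 0.   ,  0.   ,  0.   ,  1.   ]])}
top amber_a [197. 196.] 0.62 [0.57  0.361]
top amber_a [242. 200.] 0.51 [0.564 0.21 ]
top buffer_a [302. 237.] 0.72 [0.444 0.006]
top buffer_a [363. 177.] 0.5 [ 0.653 -0.196]
top buffer_a [417. 198.] 0.5 [ 0.587 -0.379]
top reservoir [302. 174.] 0.6 [0.657 0.013]
top black_carrier [218. 249.] 0.92 [0.396 0.284]
top blue_carrier [300. 2
[... 457 characters left out ...]
      [-0.581, -0.4  , -0.709,  1.284],
       [ 0.   ,  0.   ,  0.   ,  1.   ]])}
scene amber_a [477. 288.] 0.72 [0.558 0.37 ]
scene amber_a [404. 258.] 0.63 [0.578 0.2  ]
scene buffer_a [229. 169.] 0.87 [ 0.586 -0.377]
scene buffer_a [261. 208.] 0.71 [ 0.652 -0.189]
scene buffer_a [462. 226.] 0.39 [0.398 0.276]
scene reservoir [327. 240.] 0.61 [0.641 0.02 ]
scene black_carrier [463. 227.] 0.87 [0.4   0.281]
scene blue_carrier [358. 194.] 0.89 [ 0.45  -0.004]
scene waste_bin [299. 153.] 0.7 [ 0.4   -0.252]
scene waste_bin [362. 194.] 0.69 [0.446 0.005]
scene waste_bin [312. 286.] 0.69 [0.77  0.069]
scene tip_box [314. 288.] 0.57 [0.771 0.073]
scene tube_rack [245. 130.] 0.76 [ 0.404 -0.48 ]
```

```bash
python3 -c "
import cv2
a=cv2.imread('pics/top0.png')[100:320,140:500];cv2.imwrite('pics/topc.png',cv2.resize(a,None,fx=2.2,fy=2.2,interpolation=cv2.INTER_CUBIC))"
```

```text
(no output)
```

View pics/topc.png

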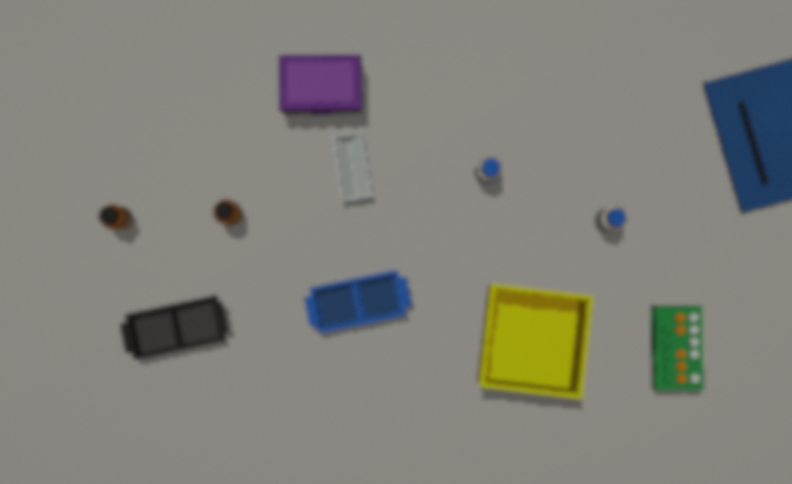

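View pics/scene0.png

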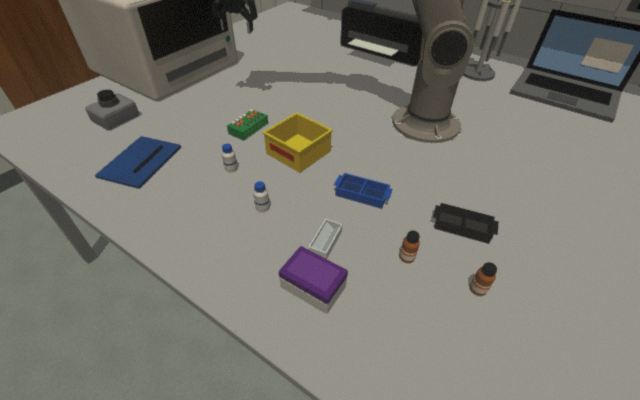

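The top view shows everything unobstructed: amber caps at full-frame pixels (191,198) and (243,196), blue caps at (363,176) and (420,199), and the reservoir at (301,176) just below the purple tip box. Next I'll measure by colour.

```bash
cat > seg.py <<'E'
from h import *
np.set_printoptions(precision=4,suppress=True)
im=cv2.imread("pics/top0.png"); hsv=cv2.cvtColor(im,cv2.COLOR_BGR2HSV)
def blobs(m,box,z,amin=8):
    l,t,r,b=box; mm=np.zeros(m.shape,np.uint8); mm[t:b,l:r]=m[t:b,l:r]*255
    n,lab,st,ce=cv2.connectedComponentsWithStats(mm)
    for i in range(1,n):
        if st[i,4]<amin: continue
        ys,xs=np.where(lab==i); W=np.array([ray("top",(x,y),z)[:2] for x,y in zip(xs,ys)],np.float32)
        (c,s,a)=cv2.minAreaRect(W); yield st[i,4],ce[i],W.mean(0),np.array(c),np.array(s),a
H,S,V=cv2.split(hsv.astype(int))
for name,m,box,z in [("blackcap",V<50,(180,185,215,215),.082),("blackcap",V<50,(235,185,255,215),.082),
 ("bluecap",(abs(H-110)<15)&(S>150),(350,165,380,195),.082),("bluecap",(abs(H-110)<15)&(S>150),(405,185,430,215),.082),
 ("blackcar",V<62,(190,225,250,270),.028),("bluecar",(abs(H-110)<15)&(S>120),(270,215,335,260),.028),
 ("bin",(abs(H-28)<8)&(S>150),(350,220,415,290),.081),("resv",V>150,(285,155,312,197),.028),
 ("tip",(abs(H-145)<15)&(S>80),(260,120,310,155),.064),("rack",(abs(H-65)<20)&(S>100),(430,230,470,285),.035)]:
    for r in blobs(m,box,z): print(name,*r)
print(im[176,295:308].tolist(), im[176,280].tolist())
E
python3 seg.py
```

```text
blackcap 32 [189.5 197.5] [0.5608 0.3667] [0.5608 0.3667] [0.0162 0.016 ] 2.691818952560425
blackcap 32 [241.5 195.5] [0.5722 0.2009] [0.5722 0.2009] [0.0162 0.016 ] 2.2889957427978516
bluecap 29 [362.5862 175.7241] [ 0.6478 -0.1862] [ 0.6485 -0.1859] [0.0162 0.0162] 1.386023998260498
bluecap 28 [419.7857 198.5   ] [ 0.5797 -0.3723] [ 0.5797 -0.3729] [0.0159 0.0161] 46.30805587768555
blackcar 891 [219.1953 248.7239] [0.3982 0.2749] [0.3982 0.2753] [0.0653 0.1519] 13.709946632385254
bluecar 883 [302.3545 236.8777] [0.4449 0.0031] [0.4448 0.0027] [0.0658 0.1519] 12.968961715698242Traceback (most recent call last):
  File "seg.py", line 17, in <module>
    for r in blobs(m,box,z): print(name,*r)
             ~~~~~^^^^^^^^^
  File "seg.py", line 9, in blobs
    ys,xs=np.where(lab==i); W=np.array([ray("top",(x,y),z)[:2] for x,y in zip(xs,ys)],np.float32)
                                        ~~~^^^^^^^^^^^^^^^
  File "h.py", line 4, in ray
    c=cal or cams.get_calibration(cam); E=np.array(c["extrinsics"]); R,t=E[:3,:3],E[:3,3]
             ~~~~~~~~~~~~~~~~~~~~^^^^^
ValueError: time passes only in moves, steps and waits
```

```bash
sed -i 's/^def ray/import functools\n@functools.lru_cache\ndef calib(c): return cams.get_calibration(c)\ndef ray/; s/c=cal or cams.get_calibration(cam)/c=cal or calib(cam)/' h.py; python3 seg.py | tail -8; python3 -c "
from h import *
print(calib('wrist'), monitor.get_obs()['t'])"
```

```text
bluecap 29 [362.5862 175.7241] [ 0.6478 -0.1862] [ 0.6485 -0.1859] [0.0162 0.0162] 1.386023998260498
bluecap 28 [419.7857 198.5   ] [ 0.5797 -0.3723] [ 0.5797 -0.3729] [0.0159 0.0161] 46.30805587768555
blackcar 891 [219.1953 248.7239] [0.3982 0.2749] [0.3982 0.2753] [0.0653 0.1519] 13.709946632385254
bluecar 883 [302.3545 236.8777] [0.4449 0.0031] [0.4448 0.0027] [0.0658 0.1519] 12.968961715698242
bin 2167 [383.0185 254.9012] [ 0.3958 -0.2576] [ 0.396  -0.2576] [0.1491 0.148 ] 84.77572631835938
tip 897 [285.1104 137.7525] [0.7668 0.0689] [0.766  0.0693] [0.0793 0.1178] 1.8254514932632446
rack 511 [444.6595 258.5851] [ 0.3874 -0.4667] [ 0.3897 -0.4761] [0.1185 0.0692] 0.7836496233940125
[[127, 132, 127], [126, 133, 128], [127, 134, 128], [130, 136, 131], [138, 142, 137], [141, 146, 140], [138, 143, 138], [136, 142, 137], [135, 142, 136], [136, 142, 136], [137, 141, 136], [137, 140, 137], [133, 137, 137]] [131, 137, 139]
{'fx': 307.5348622502142, 'fy': 307.5348622502142, 'cx': 318.86346435467203, 'cy': 201.02524235630025, 'extrinsics': array([[ 3.56939442e-01, -9.34127465e-01,  3.37849213e-04,
        -6.74464560e-01],
       [-9.02282188e-01, -3.44677367e-01,  2.59006498e-01,
        -3.44552283e-02],
       [-2.41828634e-01, -9.27544700e-02, -9.65875520e-01,
         3.78986875e-01],
       [ 0.00000000e+00,  0.00000000e+00,  0.00000000e+00,
         1.00000000e+00]])} 0.9
```

```bash
cat > go.py <<'E'
"""python3 go.py x y z jaw_deg : shift/turn from the present pose, in move units (may need splitting when >1).
With more target groups after '/', chains from the previous target."""
import sys
from h import *
from scipy.spatial.transform import Rotation as R
o=monitor.get_obs(); p=np.array(o["eef_pos"]); w,x,y,z=o["tool_rot"]; r=R.from_quat([x,y,z,w])
print("t",round(o["t"],2),"tcp",np.round(p,4),"jaw",np.round(np.degrees(np.arctan2(*r.as_matrix()[[1,0],1])),1),"w",round(o["gripper_width"],3),"F",np.round(o["contact_force"],1))
for g in " ".join(sys.argv[1:]).split("/"):
    if not g.strip(): continue
    X,Y,Z,j=map(float,g.split()); cur=r.as_matrix()[:,1]; c=np.degrees(np.arctan2(cur[1],cur[0]))
    if abs((j-c+180)%360-180)>91: j+=180
    a=np.radians(j); yv=np.array([np.cos(a),np.sin(a),0]); zv=np.array([0,0,-1.]); T=R.from_matrix(np.c_[np.cross(yv,zv),yv,zv])
    s=r.inv().apply(np.array([X,Y,Z])-p)/.2; t=(r.inv()*T).as_rotvec()/np.pi
    print("xyz",np.round(s,3),"w",np.round(t,4),"rows>=",int(np.ceil(max(np.linalg.norm(s)*.2/.0417,np.linalg.norm(t)*180/7.16))))
    p,r=np.array([X,Y,Z]),T
E
python3 go.py 0.41 -0.50 0.22 -28 / .58 -.372 .2 13
python3 - <<'E'
from h import *
c=calib("wrist");E=c["extrinsics"];print(-E[:3,:3].T@E[:3,3])
E
```

```text
t 0.9 tcp [ 0.2402 -0.6308  0.2056] jaw -69.2 w 0.998 F [-0.3  0.3 -0.5]
xyz [ 1.026 -0.309 -0.072] w [ 0.     -0.     -0.2287] rows>= 6
xyz [0.964 0.45  0.1  ] w [ 0.      0.     -0.2278] rows>= 6
[ 0.30130454 -0.60675908  0.37520614]
```

Request:
{"fn": "jog_arm", "kwargs": {
  "plan": [
    {"x": 0.33,"y": -0.1,"z": -0.07,"wz": -0.08},
    {"x": 0.66,"y": -0.2,"z": -0.07,"wz": -0.15},
    {"x": 1,"y": -0.3,"z": -0.07,"wz": -0.229},
    {"x": 1,"y": -0.3,"z": -0.07,"wz": -0.229},
    {"x": 1,"y": -0.3,"z": -0.07,"wz": -0.229},
    {"x": 1,"y": -0.3,"z": -0.07,"wz": -0.229},
    {"x": 1,"y": -0.3,"z": -0.07,"wz": -0.229},
    {"x": 1,"y": -0.3,"z": -0.07,"wz": -0.229},
    {"x": 1,"y": -0.3,"z": -0.07,"wz": -0.229}
  ],
  "hand": 1,
  "grip_force": 60
}}

```text
invalid input at $.plan[0]: expected keys x, y, z, wx, wy, wz
```

```bash
python3 go.py .58 -.372 .17 13
```

```text
t 0.9 tcp [ 0.2402 -0.6308  0.2056] jaw -69.2 w 0.998 F [-0.3  0.3 -0.5]
xyz [ 2.048 -0.605  0.178] w [ 0.      0.     -0.4564] rows>= 12
```

Request:
{"fn": "jog_arm", "kwargs": {
  "plan": [
    {"x": 0.33,"y": -0.1,"z": -0.07,"wx": 0,"wy": 0,"wz": -0.08},
    {"x": 0.66,"y": -0.2,"z": -0.07,"wx": 0,"wy": 0,"wz": -0.15},
    {"x": 1,"y": -0.3,"z": -0.07,"wx": 0,"wy": 0,"wz": -0.229},
    {"x": 1,"y": -0.3,"z": -0.07,"wx": 0,"wy": 0,"wz": -0.229},
    {"x": 1,"y": -0.3,"z": -0.07,"wx": 0,"wy": 0,"wz": -0.229},
    {"x": 1,"y": -0.3,"z": -0.07,"wx": 0,"wy": 0,"wz": -0.229},
    {"x": 1,"y": -0.3,"z": -0.07,"wx": 0,"wy": 0,"wz": -0.229},
    {"x": 1,"y": -0.3,"z": -0.07,"wx": 0,"wy": 0,"wz": -0.229}
  ],
  "hand": 1,
  "grip_force": 60
}}

```text
t: 1.57
eef_pos: [0.4057, -0.5037, 0.2196]
tool_rot: [0.0, 0.857, 0.515, -0.0]
contact_force: [-0.7, -0.6, -0.1]
gripper_width: 0.999
```

```bash
python3 go.py .58 -.372 .17 13
```

```text
t 1.57 tcp [ 0.4057 -0.5037  0.2196] jaw -28.0 w 0.999 F [-0.7 -0.6 -0.1]
xyz [0.991 0.46  0.248] w [-1.000e-04  1.000e-04 -2.279e-01] rows>= 6
```

Request:
{"fn": "jog_arm", "kwargs": {
  "plan": [
    {"x": 0.99,"y": 0.46,"z": 0.25,"wx": 0,"wy": 0,"wz": -0.228},
    {"x": 0.99,"y": 0.46,"z": 0.25,"wx": 0,"wy": 0,"wz": -0.228},
    {"x": 0.99,"y": 0.46,"z": 0.25,"wx": 0,"wy": 0,"wz": -0.228},
    {"x": 0.99,"y": 0.46,"z": 0.25,"wx": 0,"wy": 0,"wz": -0.228},
    {"x": 0.99,"y": 0.46,"z": 0.25,"wx": 0,"wy": 0,"wz": -0.228},
    {"x": 0.99,"y": 0.46,"z": 0.25,"wx": 0,"wy": 0,"wz": -0.228},
    {"x": 0.99,"y": 0.46,"z": 0.25,"wx": 0,"wy": 0,"wz": -0.228},
    {"x": 0.99,"y": 0.46,"z": 0.25,"wx": 0,"wy": 0,"wz": -0.228},
    {"x": 0.99,"y": 0.46,"z": 0.25,"wx": 0,"wy": 0,"wz": -0.228}
  ]
}}

```text
t: 2.32
eef_pos: [0.578, -0.375, 0.1694]
tool_rot: [-0.0, 0.625, 0.781, -0.001]
contact_force: [-0.3, -0.0, 0.3]
gripper_width: 1.001
```

```bash
cat > cap.py <<'E'
# wrist look: cap centre at z=.084 ; python3 cap.py blue|black picname
import sys
from h import *
c=calib("wrist"); im=save("wrist",sys.argv[2]); h=cv2.cvtColor(im,cv2.COLOR_RGB2HSV).astype(int)
m=((abs(h[...,0]-110)<15)&(h[...,1]>150)&(h[...,2]>60)) if sys.argv[1]=="blue" else h[...,2]<45
n,l,st,ce=cv2.connectedComponentsWithStats(m.astype(np.uint8))
for i in range(1,n):
    if st[i,4]>300:
        b=st[i]; print(b,np.round(ray("wrist",ce[i],.084,c)[:2],4))
n="buffer_a" if sys.argv[1]=="blue" else "amber_a"
for r in finder.place_of("wrist",n)[:2]: print("net",np.round(r["location"]),round(r["confidence"],2),np.round(ray("wrist",r["location"],0,c)[:2],4))
E
python3 cap.py blue w1; python3 go.py .58 -.372 .034 13
```

```text
[308 179  30  32 689] [ 0.5805 -0.3713]
[378 333  38  17 386] [ 0.6837 -0.4974]
net [322. 179.] 0.88 [ 0.5811 -0.3739]
net [431.  11.] 0.76 [ 0.6479 -0.1876]
t 2.42 tcp [ 0.5781 -0.375   0.1698] jaw 12.7 w 1.0 F [-0.6  0.3 -0.7]
xyz [0.014 0.014 0.679] w [-0.0004  0.0006 -0.0018] rows>= 4
```

View pics/w1.png

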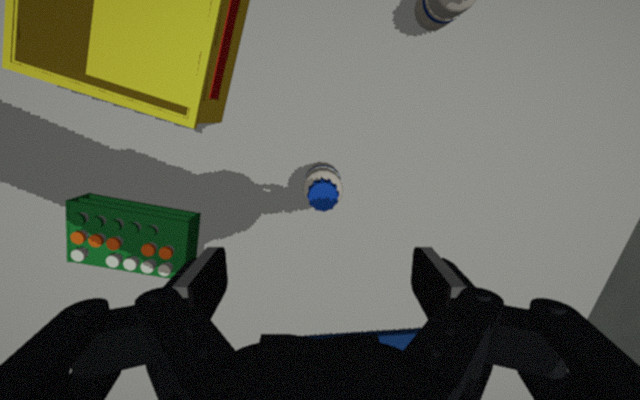

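The wrist view shows the buffer bottle's cap at (323,195), centred between the open jaws. That gives (0.580,-0.372), within 2 mm of the top camera, so I'll descend and grip.

Request:
{"fn": "jog_arm", "kwargs": {
  "plan": [
    {"x": 0.012,"y": 0.015,"z": 0.17,"wx": 0,"wy": 0,"wz": 0},
    {"x": 0.012,"y": 0.015,"z": 0.34,"wx": 0,"wy": 0,"wz": 0},
    {"x": 0.012,"y": 0.015,"z": 0.52,"wx": 0,"wy": 0,"wz": 0},
    {"x": 0.012,"y": 0.015,"z": 0.68,"wx": 0,"wy": 0,"wz": 0},
    {"x": 0.012,"y": 0.015,"z": 0.68,"wx": 0,"wy": 0,"wz": 0},
    {"x": 0.012,"y": 0.015,"z": 0.68,"wx": 0,"wy": 0,"wz": 0}
  ]
}}

```text
t: 2.92
eef_pos: [0.5783, -0.3731, 0.0329]
tool_rot: [-0.001, 0.626, 0.78, -0.002]
contact_force: [0.5, 0.1, 0.7]
gripper_width: 1.003
```

Request:
{"fn": "jog_arm", "kwargs": {
  "plan": [
    {"x": 0,"y": 0,"z": 0,"wx": 0,"wy": 0,"wz": 0},
    {"x": 0,"y": 0,"z": 0,"wx": 0,"wy": 0,"wz": 0},
    {"x": 0,"y": 0,"z": 0,"wx": 0,"wy": 0,"wz": 0},
    {"x": 0,"y": 0,"z": 0,"wx": 0,"wy": 0,"wz": 0},
    {"x": 0,"y": 0,"z": 0,"wx": 0,"wy": 0,"wz": 0},
    {"x": 0,"y": 0,"z": 0,"wx": 0,"wy": 0,"wz": 0},
    {"x": 0,"y": 0,"z": 0,"wx": 0,"wy": 0,"wz": 0}
  ],
  "hand": -1
}}

```text
t: 3.5
eef_pos: [0.5811, -0.3736, 0.0364]
tool_rot: [0.001, 0.626, 0.78, -0.001]
contact_force: [-0.4, 0.4, 11.9]
gripper_width: 0.288
```

```bash
python3 go.py .57 -.36 .15 13 / .51 -.19 .15 13 / .4375 .0347 .15 13 / .4375 .0347 .041 13
```

```text
t 3.5 tcp [ 0.5811 -0.3736  0.0364] jaw 12.6 w 0.288 F [-0.4  0.4 11.9]
xyz [ 0.076 -0.039 -0.568] w [ 0.      0.0011 -0.0025] rows>= 3
xyz [ 0.896 -0.101  0.   ] w [0. 0. 0.] rows>= 5
xyz [ 1.176 -0.1    0.   ] w [0. 0. 0.] rows>= 6
xyz [0.    0.    0.545] w [0. 0. 0.] rows>= 3
```

```bash
python3 - <<'E'
from h import *
a=save("wrist","w2");b=save("scene","s2")
print(monitor.get_obs()["gripper_width"],monitor.get_obs()["contact_force"])
cv2.imwrite("pics/m2.png",np.hstack([a[100:,120:520],cv2.resize(b[110:210,170:303],(400,300))])[:,:,::-1])
E
```

```text
0.2906674020329732 [-0.82161205  1.18909837 12.78642747]
```

View pics/m2.png

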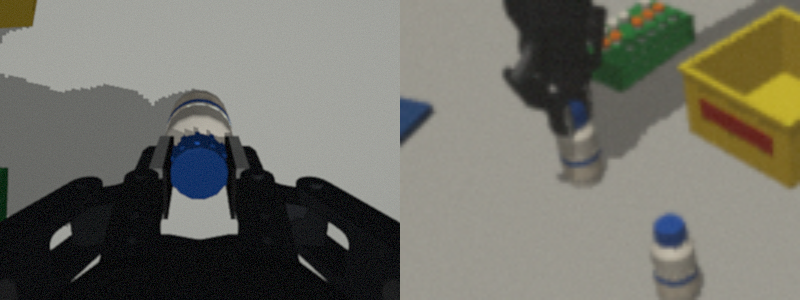

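```bash
python3 - <<'E'
from h import *
def q(p): u=proj("scene",p); return np.round([400+(u[0]-170)*3.0,(u[1]-110)*3.0])
for s in(.02,.035):
  for z in(.036,.055,.075): print(s,z,q((.581+s*.975,-.3736+s*.22,z)))
for z in (0,.058,.084): print(z,q((.581,-.3736,z)))
E
```

```text
0.02 0.036 [565. 158.]
0.02 0.055 [561. 143.]
0.02 0.075 [558. 126.]
0.035 0.036 [556. 167.]
0.035 0.055 [552. 152.]
0.035 0.075 [549. 135.]
0 [582. 175.]
0.058 [572. 128.]
0.084 [568. 106.]
```

```bash
python3 - <<'E'
from h import *
j=np.array([.976,.218,0]);b=np.array([.5811,-.3736,0])
for z in(0,.036,.055,.075,.084):
  print(z,[np.round(proj("wrist",b+s*j+[0,0,z])) for s in(-.019,-.013,0,.013,.019)])
im=cv2.imread("pics/w2.png");sc=cv2.imread("pics/s2.png")
cv2.imwrite("pics/m3.png",np.hstack([cv2.resize(im[170:340,250:390],(420,510),interpolation=3),cv2.resize(sc[130:180,210:248],(380,510),interpolation=3)]))
E
```

```text
0 [array([292., 216.]), array([300., 216.]), array([319., 216.]), array([337., 216.]), array([346., 216.])]
0.036 [array([286., 235.]), array([296., 235.]), array([318., 235.]), array([341., 235.]), array([351., 235.])]
0.055 [array([283., 248.]), array([294., 248.]), array([318., 248.]), array([343., 248.]), array([354., 248.])]
0.075 [array([278., 265.]), array([290., 265.]), array([318., 265.]), array([346., 265.]), array([359., 265.])]
0.084 [array([275., 275.]), array([289., 275.]), array([318., 275.]), array([348., 275.]), array([362., 275.])]
```

View pics/m3.png

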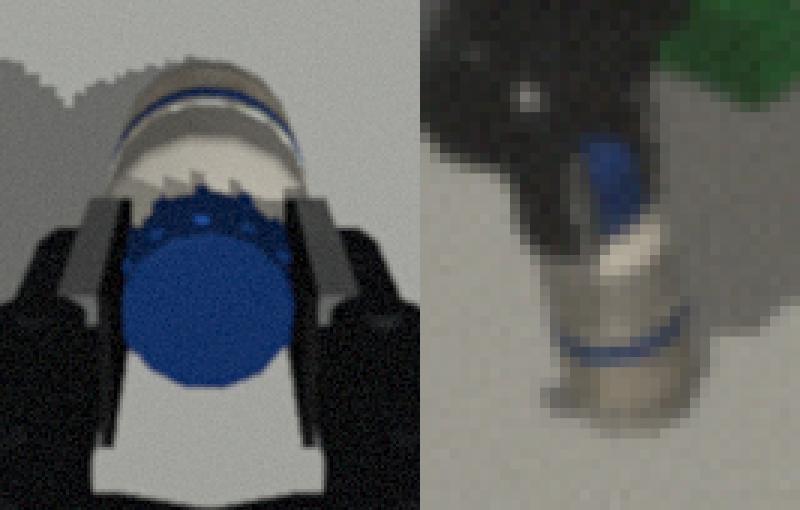

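The close-up shows the pads closed round the blue cap, tips at about z≈0.06 and gap about 26 mm. The fingertips stand higher than the TCP reading suggests, so I'll reopen and grip 20 mm lower on the body.

Request:
{"fn": "jog_arm", "kwargs": {
  "plan": [
    {"x": 0,"y": 0,"z": 0,"wx": 0,"wy": 0,"wz": 0},
    {"x": 0,"y": 0,"z": 0,"wx": 0,"wy": 0,"wz": 0},
    {"x": 0,"y": 0,"z": 0,"wx": 0,"wy": 0,"wz": 0},
    {"x": 0,"y": 0,"z": 0,"wx": 0,"wy": 0,"wz": 0},
    {"x": 0,"y": 0,"z": 0,"wx": 0,"wy": 0,"wz": 0},
    {"x": 0,"y": 0,"z": 0.05,"wx": 0,"wy": 0,"wz": 0},
    {"x": 0,"y": 0,"z": 0.1,"wx": 0,"wy": 0,"wz": 0},
    {"x": 0,"y": 0,"z": 0.1,"wx": 0,"wy": 0,"wz": 0},
    {"x": 0,"y": 0,"z": 0.1,"wx": 0,"wy": 0,"wz": 0}
  ],
  "hand": 1
}}

```text
t: 4.35
eef_pos: [0.5799, -0.3731, 0.0147]
tool_rot: [-0.0, 0.626, 0.78, -0.001]
contact_force: [0.7, 0.3, 0.3]
gripper_width: 1.005
```

```bash
python3 go.py; python3 - <<'E'
from h import *
im=save("wrist","w4");cv2.imwrite("pics/m4.png",im[150:,120:520,::-1])
E
```

```text
t 4.35 tcp [ 0.5799 -0.3731  0.0147] jaw 12.6 w 1.005 F [0.7 0.3 0.3]
```

View pics/m4.png

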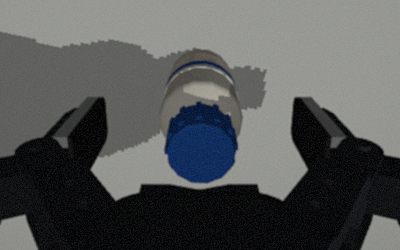

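The bottle still stands upright and centred between the jaws. Closing.

Request:
{"fn": "jog_arm", "kwargs": {
  "plan": [
    {"x": 0,"y": 0,"z": 0,"wx": 0,"wy": 0,"wz": 0},
    {"x": 0,"y": 0,"z": 0,"wx": 0,"wy": 0,"wz": 0},
    {"x": 0,"y": 0,"z": 0,"wx": 0,"wy": 0,"wz": 0},
    {"x": 0,"y": 0,"z": 0,"wx": 0,"wy": 0,"wz": 0},
    {"x": 0,"y": 0,"z": 0,"wx": 0,"wy": 0,"wz": 0},
    {"x": 0,"y": 0,"z": 0,"wx": 0,"wy": 0,"wz": 0},
    {"x": 0,"y": 0,"z": 0,"wx": 0,"wy": 0,"wz": 0}
  ],
  "hand": -1
}}

```text
t: 4.98
eef_pos: [0.5812, -0.3737, 0.0162]
tool_rot: [0.001, 0.626, 0.78, -0.001]
contact_force: [0.6, 0.3, 4.3]
gripper_width: 0.416
```

Request:
{"fn": "jog_arm", "kwargs": {
  "plan": [
    {"x": 0,"y": 0,"z": -0.1,"wx": 0,"wy": 0,"wz": 0},
    {"x": 0,"y": 0,"z": -0.25,"wx": 0,"wy": 0,"wz": 0},
    {"x": 0,"y": 0,"z": -0.4,"wx": 0,"wy": 0,"wz": 0},
    {"x": 0,"y": 0,"z": -0.4,"wx": 0,"wy": 0,"wz": 0},
    {"x": 0,"y": 0,"z": -0.4,"wx": 0,"wy": 0,"wz": 0}
  ]
}}

```text
t: 5.4
eef_pos: [0.5821, -0.3739, 0.098]
tool_rot: [0.003, 0.626, 0.78, -0.001]
contact_force: [-1.4, 0.3, -1.7]
gripper_width: 0.416
```

```bash
python3 go.py .51 -.19 .14 13 / .4375 .0347 .14 13; python3 - <<'E'
from h import *
im=save("wrist","w5");sc=save("scene","s5")
cv2.imwrite("pics/m5.png",np.hstack([cv2.resize(im[150:350,240:400],(400,500),interpolation=3),cv2.resize(sc[110:190,198:262],(400,500),interpolation=3)])[:,:,::-1])
E
```

```text
t 5.4 tcp [ 0.5821 -0.3739  0.098 ] jaw 12.6 w 0.416 F [-1.4  0.3 -1.7]
xyz [ 0.975 -0.152 -0.216] w [ 0.0008  0.0018 -0.0025] rows>= 5
xyz [ 1.176 -0.1    0.   ] w [0. 0. 0.] rows>= 6
```

View pics/m5.png

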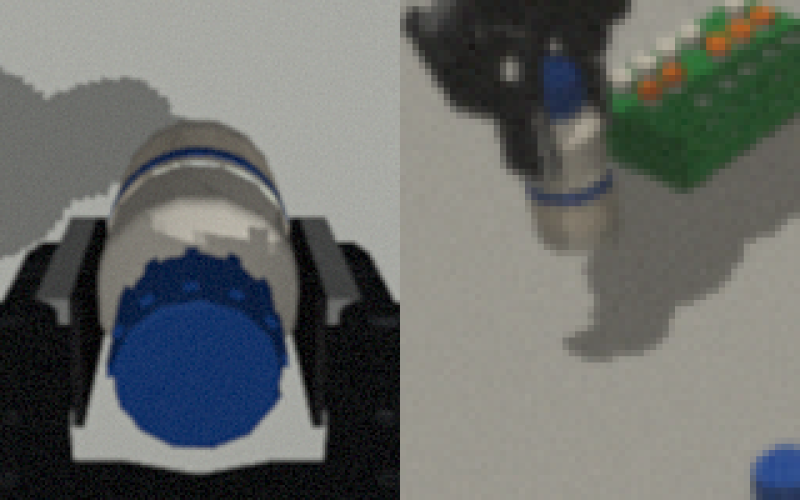

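The bottle is held on its body (0.416 ≈ 38 mm), hanging upright, with the tips about 35–40 mm above its base. Carrying it to the blue carrier.

Request:
{"fn": "jog_arm", "kwargs": {
  "plan": [
    {"x": 0.05,"y": 0,"z": -0.21,"wx": 0,"wy": 0,"wz": 0},
    {"x": 0.2,"y": -0.03,"z": -0.21,"wx": 0,"wy": 0,"wz": 0},
    {"x": 0.38,"y": -0.06,"z": -0.21,"wx": 0,"wy": 0,"wz": 0},
    {"x": 0.56,"y": -0.09,"z": -0.21,"wx": 0,"wy": 0,"wz": 0},
    {"x": 0.74,"y": -0.12,"z": -0.21,"wx": 0,"wy": 0,"wz": 0},
    {"x": 0.9,"y": -0.14,"z": -0.21,"wx": 0,"wy": 0,"wz": 0},
    {"x": 0.98,"y": -0.15,"z": -0.21,"wx": 0,"wy": 0,"wz": 0},
    {"x": 0.98,"y": -0.15,"z": -0.21,"wx": 0,"wy": 0,"wz": 0}
  ]
}}

```text
t: 6.17
eef_pos: [0.5061, -0.1836, 0.1353]
tool_rot: [-0.002, 0.623, 0.782, -0.002]
contact_force: [-0.5, 0.7, -1.3]
gripper_width: 0.418
```

Request:
{"fn": "jog_arm", "kwargs": {
  "plan": [
    {"x": 0.1,"y": -0.01,"z": 0,"wx": 0,"wy": 0,"wz": 0},
    {"x": 0.28,"y": -0.025,"z": 0,"wx": 0,"wy": 0,"wz": 0},
    {"x": 0.46,"y": -0.04,"z": 0,"wx": 0,"wy": 0,"wz": 0},
    {"x": 0.64,"y": -0.06,"z": 0,"wx": 0,"wy": 0,"wz": 0},
    {"x": 0.82,"y": -0.08,"z": 0,"wx": 0,"wy": 0,"wz": 0},
    {"x": 0.95,"y": -0.1,"z": 0,"wx": 0,"wy": 0,"wz": 0},
    {"x": 1,"y": -0.1,"z": 0,"wx": 0,"wy": 0,"wz": 0},
    {"x": 1,"y": -0.1,"z": 0,"wx": 0,"wy": 0,"wz": 0},
    {"x": 1,"y": -0.1,"z": 0,"wx": 0,"wy": 0,"wz": 0}
  ]
}}

```text
t: 6.92
eef_pos: [0.4425, 0.0059, 0.1352]
tool_rot: [-0.002, 0.623, 0.782, -0.002]
contact_force: [0.2, -0.6, -0.2]
gripper_width: 0.417
```

```bash
python3 go.py .4375 .0347 .12 13 / .4375 .0347 .0225 13; python3 - <<'E'
from h import *
im=save("wrist","w6");cv2.imwrite("pics/m6.png",im[:,:,::-1])
c=calib("wrist")
E
```

```text
t 6.92 tcp [0.4425 0.0059 0.1352] jaw 12.9 w 0.417 F [ 0.2 -0.6 -0.2]
xyz [0.146 0.008 0.076] w [-0.0017 -0.0002 -0.0008] rows>= 1
xyz [0.    0.    0.488] w [0. 0. 0.] rows>= 3
```

View pics/m6.png

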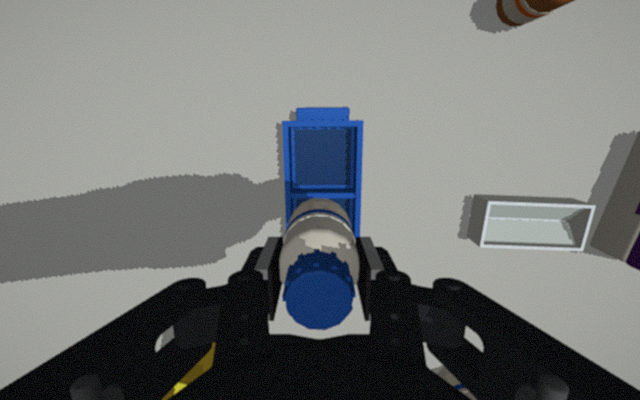

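The carrier is axis-aligned with the gripper, its far rim corners at (283,122) and (363,122). The reservoir's rim corners are at (486,203), (594,205), (589,248) and (483,248). I'll measure both from this view.

```bash
python3 - <<'E'
from h import *
c=calib("wrist")
for p in((283,122),(363,122),(290,189),(358,189)): print(np.round(ray("wrist",p,.03,c)[:2],4))
R=np.array([ray("wrist",p,.028,c)[:2] for p in((486,203),(594,205),(589,248),(483,248))],np.float32)
print(R,cv2.minAreaRect(R))
E
```

```text
[0.398  0.0599]
[0.4655 0.0753]
[0.4157 0.003 ]
[0.4764 0.0169]
[[ 0.5961325   0.03019888]
 [ 0.6943894   0.05076821]
 [ 0.70894384  0.00984326]
 [ 0.6094966  -0.01307849]] ((0.6525382399559021, 0.02002108469605446), (0.10535712540149689, 0.04517325013875961), 12.979506492614746)
```

Request:
{"fn": "jog_arm", "kwargs": {
  "plan": [
    {"x": 0.14,"y": 0.012,"z": 0,"wx": 0,"wy": 0,"wz": 0},
    {"x": 0.14,"y": 0.012,"z": 0,"wx": 0,"wy": 0,"wz": 0},
    {"x": 0.14,"y": 0.012,"z": 0.1,"wx": 0,"wy": 0,"wz": 0},
    {"x": 0.14,"y": 0.012,"z": 0.2,"wx": 0,"wy": 0,"wz": 0},
    {"x": 0.14,"y": 0.012,"z": 0.3,"wx": 0,"wy": 0,"wz": 0},
    {"x": 0.14,"y": 0.012,"z": 0.4,"wx": 0,"wy": 0,"wz": 0},
    {"x": 0.14,"y": 0.012,"z": 0.47,"wx": 0,"wy": 0,"wz": 0},
    {"x": 0.14,"y": 0.012,"z": 0.52,"wx": 0,"wy": 0,"wz": 0},
    {"x": 0.14,"y": 0.012,"z": 0.55,"wx": 0,"wy": 0,"wz": 0},
    {"x": 0.14,"y": 0.012,"z": 0.565,"wx": 0,"wy": 0,"wz": 0},
    {"x": 0.14,"y": 0.012,"z": 0.565,"wx": 0,"wy": 0,"wz": 0},
    {"x": 0.14,"y": 0.012,"z": 0.565,"wx": 0,"wy": 0,"wz": 0}
  ]
}}

```text
t: 7.97
eef_pos: [0.4389, 0.0328, 0.0227]
tool_rot: [-0.001, 0.624, 0.781, -0.002]
contact_force: [0.5, -0.2, -1.6]
gripper_width: 0.416
```

```bash
python3 go.py .4385 .034 .0225 13
```

```text
t 7.97 tcp [0.4389 0.0328 0.0227] jaw 12.7 w 0.416 F [ 0.5 -0.2 -1.6]
xyz [ 0.006 -0.001  0.001] w [-0.0013 -0.0001 -0.0014] rows>= 1
```

Request:
{"fn": "jog_arm", "kwargs": {
  "plan": [
    {"x": 0,"y": 0,"z": 0.005,"wx": 0,"wy": 0,"wz": 0},
    {"x": 0,"y": 0,"z": 0.008,"wx": 0,"wy": 0,"wz": 0},
    {"x": 0,"y": 0,"z": 0.008,"wx": 0,"wy": 0,"wz": 0}
  ]
}}

```text
t: 8.22
eef_pos: [0.4392, 0.0328, 0.0215]
tool_rot: [-0.001, 0.624, 0.781, -0.001]
contact_force: [-0.8, 0.3, -0.9]
gripper_width: 0.415
```

Request:
{"fn": "jog_arm", "kwargs": {
  "plan": [
    {"x": 0,"y": 0,"z": 0,"wx": 0,"wy": 0,"wz": 0},
    {"x": 0,"y": 0,"z": 0,"wx": 0,"wy": 0,"wz": 0},
    {"x": 0,"y": 0,"z": 0,"wx": 0,"wy": 0,"wz": 0},
    {"x": 0,"y": 0,"z": 0,"wx": 0,"wy": 0,"wz": 0},
    {"x": 0,"y": 0,"z": 0,"wx": 0,"wy": 0,"wz": 0},
    {"x": 0,"y": 0,"z": 0,"wx": 0,"wy": 0,"wz": 0},
    {"x": 0,"y": 0,"z": -0.15,"wx": 0,"wy": 0,"wz": 0},
    {"x": 0,"y": 0,"z": -0.35,"wx": 0,"wy": 0,"wz": 0},
    {"x": 0,"y": 0,"z": -0.55,"wx": 0,"wy": 0,"wz": 0},
    {"x": 0,"y": 0,"z": -0.55,"wx": 0,"wy": 0,"wz": 0}
  ],
  "hand": 1
}}

```text
t: 9.05
eef_pos: [0.444, 0.034, 0.1378]
tool_rot: [0.003, 0.624, 0.781, 0.002]
contact_force: [2.6, 0.0, -0.4]
gripper_width: 0.995
```

```bash
python3 go.py .54 -.08 .13 13 / .648 -.186 .13 13 / .648 -.186 .018 13; python3 cap.py blue w7
```

```text
t 9.05 tcp [0.444  0.034  0.1378] jaw 12.7 w 0.995 F [ 2.6  0.  -0.4]
xyz [-0.662  0.342  0.042] w [ 0.0023  0.0005 -0.0014] rows>= 4
xyz [-0.638  0.407  0.   ] w [0. 0. 0.] rows>= 4
xyz [0.   0.   0.56] w [0. 0. 0.] rows>= 3
[ 274  140   77  155 8733] [0.4415 0.0256]
net [314. 186.] 0.94 [0.441  0.0325]
```

Request:
{"fn": "jog_arm", "kwargs": {
  "plan": [
    {"x": -0.15,"y": 0.08,"z": 0.0,"wx": 0,"wy": 0,"wz": 0},
    {"x": -0.33,"y": 0.17,"z": 0.02,"wx": 0,"wy": 0,"wz": 0},
    {"x": -0.5,"y": 0.25,"z": 0.04,"wx": 0,"wy": 0,"wz": 0},
    {"x": -0.66,"y": 0.34,"z": 0.04,"wx": 0,"wy": 0,"wz": 0},
    {"x": -0.82,"y": 0.45,"z": 0.04,"wx": 0,"wy": 0,"wz": 0},
    {"x": -1,"y": 0.55,"z": 0.04,"wx": 0,"wy": 0,"wz": 0},
    {"x": -1,"y": 0.55,"z": 0.04,"wx": 0,"wy": 0,"wz": 0}
  ]
}}

```text
t: 9.73
eef_pos: [0.595, -0.146, 0.1228]
tool_rot: [0.001, 0.628, 0.778, -0.001]
contact_force: [-0.3, -2.0, -0.6]
gripper_width: 1.002
```

```bash
python3 cap.py blue w8; python3 go.py .648 -.186 .13 13 / .648 -.186 .018 13
```

```text
[ 121    0  107   74 5681] [ 0.4856 -0.052 ]
[359 259  35  35 882] [ 0.6481 -0.1843]
net [363. 234.] 0.76 [ 0.6488 -0.1829]
t 9.83 tcp [ 0.5913 -0.1395  0.1227] jaw 12.5 w 1.001 F [-1.1  1.  -0.5]
xyz [-0.289  0.226 -0.037] w [-0.0009 -0.0001 -0.0025] rows>= 2
xyz [0.   0.   0.56] w [0. 0. 0.] rows>= 3
```

Request:
{"fn": "jog_arm", "kwargs": {
  "plan": [
    {"x": -0.15,"y": 0.12,"z": 0,"wx": 0,"wy": 0,"wz": 0},
    {"x": -0.285,"y": 0.225,"z": 0,"wx": 0,"wy": 0,"wz": -0.002},
    {"x": -0.285,"y": 0.225,"z": 0,"wx": 0,"wy": 0,"wz": -0.002},
    {"x": -0.285,"y": 0.225,"z": 0,"wx": 0,"wy": 0,"wz": -0.002},
    {"x": -0.285,"y": 0.225,"z": 0.15,"wx": 0,"wy": 0,"wz": -0.002},
    {"x": -0.285,"y": 0.225,"z": 0.3,"wx": 0,"wy": 0,"wz": -0.002},
    {"x": -0.285,"y": 0.225,"z": 0.45,"wx": 0,"wy": 0,"wz": -0.002},
    {"x": -0.285,"y": 0.225,"z": 0.52,"wx": 0,"wy": 0,"wz": -0.002},
    {"x": -0.285,"y": 0.225,"z": 0.52,"wx": 0,"wy": 0,"wz": -0.002},
    {"x": -0.285,"y": 0.225,"z": 0.52,"wx": 0,"wy": 0,"wz": -0.002}
  ]
}}

```text
t: 10.67
eef_pos: [0.6466, -0.1839, 0.0185]
tool_rot: [-0.002, 0.623, 0.783, -0.001]
contact_force: [0.3, 0.3, 0.7]
gripper_width: 1.002
```

Request:
{"fn": "jog_arm", "kwargs": {
  "plan": [
    {"x": 0,"y": 0,"z": 0,"wx": 0,"wy": 0,"wz": 0},
    {"x": 0,"y": 0,"z": 0,"wx": 0,"wy": 0,"wz": 0},
    {"x": 0,"y": 0,"z": 0,"wx": 0,"wy": 0,"wz": 0},
    {"x": 0,"y": 0,"z": 0,"wx": 0,"wy": 0,"wz": 0},
    {"x": 0,"y": 0,"z": 0,"wx": 0,"wy": 0,"wz": 0},
    {"x": 0,"y": 0,"z": 0,"wx": 0,"wy": 0,"wz": 0},
    {"x": 0,"y": 0,"z": 0,"wx": 0,"wy": 0,"wz": 0}
  ],
  "hand": -1
}}

```text
t: 11.25
eef_pos: [0.6477, -0.1842, 0.0202]
tool_rot: [-0.001, 0.623, 0.782, -0.001]
contact_force: [-1.1, 0.4, 6.4]
gripper_width: 0.413
```

```bash
python3 go.py .648 -.186 .14 13 / .55 -.107 .14 13 / .453 -.029 .14 13
```

```text
t 11.25 tcp [ 0.6477 -0.1842  0.0202] jaw 13.0 w 0.413 F [-1.1  0.4  6.4]
xyz [-0.009 -0.002 -0.599] w [-0.0007 -0.0002 -0.0001] rows>= 3
xyz [ 0.495 -0.389  0.   ] w [0. 0. 0.] rows>= 4
xyz [ 0.489 -0.385  0.   ] w [0. 0. 0.] rows>= 3
```

Request:
{"fn": "jog_arm", "kwargs": {
  "plan": [
    {"x": 0,"y": 0,"z": -0.1,"wx": 0,"wy": 0,"wz": 0},
    {"x": 0,"y": 0,"z": -0.28,"wx": 0,"wy": 0,"wz": 0},
    {"x": 0.05,"y": -0.04,"z": -0.46,"wx": 0,"wy": 0,"wz": 0},
    {"x": 0.17,"y": -0.135,"z": -0.58,"wx": 0,"wy": 0,"wz": 0},
    {"x": 0.31,"y": -0.245,"z": -0.6,"wx": 0,"wy": 0,"wz": 0},
    {"x": 0.45,"y": -0.36,"z": -0.6,"wx": 0,"wy": 0,"wz": 0},
    {"x": 0.6,"y": -0.475,"z": -0.6,"wx": 0,"wy": 0,"wz": 0},
    {"x": 0.74,"y": -0.59,"z": -0.6,"wx": 0,"wy": 0,"wz": 0},
    {"x": 0.86,"y": -0.69,"z": -0.6,"wx": 0,"wy": 0,"wz": 0},
    {"x": 0.95,"y": -0.76,"z": -0.6,"wx": 0,"wy": 0,"wz": 0},
    {"x": 0.976,"y": -0.776,"z": -0.6,"wx": 0,"wy": 0,"wz": 0},
    {"x": 0.976,"y": -0.776,"z": -0.6,"wx": 0,"wy": 0,"wz": 0}
  ]
}}

```text
t: 12.25
eef_pos: [0.452, -0.0279, 0.1412]
tool_rot: [-0.0, 0.622, 0.783, -0.001]
contact_force: [1.2, -0.2, -1.8]
gripper_width: 0.412
```

```bash
python3 go.py .4533 -.029 .0265 13; python3 cap.py blue w9
```

```text
t 12.25 tcp [ 0.452  -0.0279  0.1412] jaw 13.1 w 0.412 F [ 1.2 -0.2 -1.8]
xyz [-0.006  0.006  0.573] w [-0.0006  0.0001  0.0006] rows>= 3
[ 281   65   81  162 8485] [0.442  0.0208]
[ 303  105   37   38 1017] [0.4393 0.0334]
[ 284  254   68   76 3827] [ 0.4675 -0.0998]
net [319. 228.] 0.84 [ 0.463  -0.0738]
net [319. 123.] 0.75 [0.4384 0.0322]
```

Request:
{"fn": "jog_arm", "kwargs": {
  "plan": [
    {"x": -0.006,"y": 0.006,"z": 0.1,"wx": 0,"wy": 0,"wz": 0},
    {"x": -0.006,"y": 0.006,"z": 0.2,"wx": 0,"wy": 0,"wz": 0},
    {"x": -0.006,"y": 0.006,"z": 0.3,"wx": 0,"wy": 0,"wz": 0},
    {"x": -0.006,"y": 0.006,"z": 0.4,"wx": 0,"wy": 0,"wz": 0},
    {"x": -0.006,"y": 0.006,"z": 0.47,"wx": 0,"wy": 0,"wz": 0},
    {"x": -0.006,"y": 0.006,"z": 0.53,"wx": 0,"wy": 0,"wz": 0},
    {"x": -0.006,"y": 0.006,"z": 0.56,"wx": 0,"wy": 0,"wz": 0},
    {"x": -0.006,"y": 0.006,"z": 0.577,"wx": 0,"wy": 0,"wz": 0},
    {"x": -0.006,"y": 0.006,"z": 0.577,"wx": 0,"wy": 0,"wz": 0},
    {"x": -0.006,"y": 0.006,"z": 0.577,"wx": 0,"wy": 0,"wz": 0}
  ]
}}

```text
t: 13.18
eef_pos: [0.4564, -0.0307, 0.026]
tool_rot: [0.0, 0.623, 0.782, 0.0]
contact_force: [0.2, -0.4, 0.1]
gripper_width: 0.409
```

Request:
{"fn": "jog_arm", "kwargs": {
  "plan": [
    {"x": 0,"y": 0,"z": 0,"wx": 0,"wy": 0,"wz": 0},
    {"x": 0,"y": 0,"z": 0,"wx": 0,"wy": 0,"wz": 0},
    {"x": 0,"y": 0,"z": 0,"wx": 0,"wy": 0,"wz": 0},
    {"x": 0,"y": 0,"z": 0,"wx": 0,"wy": 0,"wz": 0},
    {"x": 0,"y": 0,"z": 0,"wx": 0,"wy": 0,"wz": 0},
    {"x": 0,"y": 0,"z": 0,"wx": 0,"wy": 0,"wz": 0},
    {"x": 0,"y": 0,"z": -0.15,"wx": 0,"wy": 0,"wz": 0},
    {"x": 0,"y": 0,"z": -0.35,"wx": 0,"wy": 0,"wz": 0},
    {"x": 0,"y": 0,"z": -0.55,"wx": 0,"wy": 0,"wz": 0},
    {"x": 0,"y": 0,"z": -0.65,"wx": 0,"wy": 0,"wz": 0},
    {"x": 0,"y": 0,"z": -0.65,"wx": 0,"wy": 0,"wz": 0}
  ],
  "hand": 1
}}

```text
t: 14.1
eef_pos: [0.4596, -0.0305, 0.1607]
tool_rot: [0.004, 0.623, 0.782, 0.002]
contact_force: [-0.3, -0.7, 0.2]
gripper_width: 1.001
```

```bash
python3 cap.py blue w10;python3 go.py .572 .201 .14 13;cp pics/w10.png pics/m10.png
```

```text
[ 274   63   75  163 7466] [0.4442 0.0152]
[294  99  34  36 871] [0.4389 0.0336]
net [314. 120.] 0.92 [0.4415 0.0306]
net [315. 184.] 0.85 [ 0.4576 -0.0347]
t 14.2 tcp [ 0.4567 -0.0309  0.1566] jaw 12.9 w 0.999 F [ 0.7  0.8 -0.9]
xyz [1.002 0.82  0.083] w [ 0.0006  0.0005 -0.0006] rows>= 7
```

View pics/m10.png

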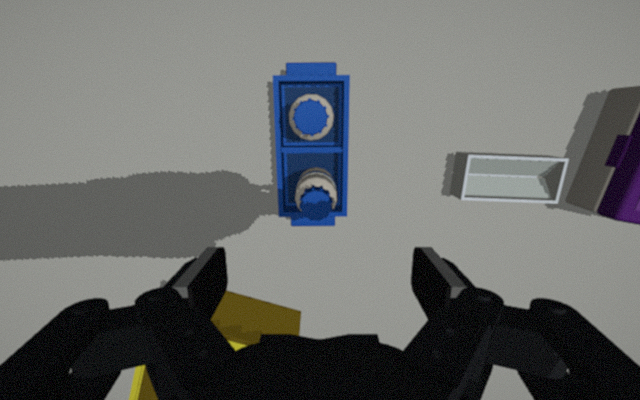

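Both buffers stand upright in their bays, caps at (311,117) and (317,202). Next are the ambers.

Request:
{"fn": "jog_arm", "kwargs": {
  "plan": [
    {"x": 0.15,"y": 0.12,"z": 0,"wx": 0,"wy": 0,"wz": 0},
    {"x": 0.3,"y": 0.25,"z": 0,"wx": 0,"wy": 0,"wz": 0},
    {"x": 0.45,"y": 0.37,"z": 0,"wx": 0,"wy": 0,"wz": 0},
    {"x": 0.6,"y": 0.49,"z": 0,"wx": 0,"wy": 0,"wz": 0},
    {"x": 0.75,"y": 0.61,"z": 0.05,"wx": 0,"wy": 0,"wz": 0},
    {"x": 0.88,"y": 0.72,"z": 0.08,"wx": 0,"wy": 0,"wz": 0},
    {"x": 1,"y": 0.82,"z": 0.08,"wx": 0,"wy": 0,"wz": 0},
    {"x": 1,"y": 0.82,"z": 0.08,"wx": 0,"wy": 0,"wz": 0},
    {"x": 1,"y": 0.82,"z": 0.08,"wx": 0,"wy": 0,"wz": 0},
    {"x": 1,"y": 0.82,"z": 0.08,"wx": 0,"wy": 0,"wz": 0}
  ]
}}

```text
t: 15.03
eef_pos: [0.5707, 0.1995, 0.1386]
tool_rot: [0.0, 0.623, 0.782, -0.001]
contact_force: [0.6, -0.7, -1.0]
gripper_width: 1.001
```

```bash
python3 cap.py black w11;python3 go.py .572 .201 .018 13
```

```text
[  86    0  116  153 8222] [0.4338 0.2642]
[306 184  35  36 936] [0.5726 0.2053]
[    0   248   640   152 51659] [0.6    0.0744]
net [321. 183.] 0.77 [0.5722 0.2017]
t 15.13 tcp [0.5713 0.1986 0.1396] jaw 12.8 w 1.0 F [ 0.  -0.1  0.1]
xyz [0.013 0.006 0.608] w [-0.      0.0009 -0.0012] rows>= 3
```

Request:
{"fn": "jog_arm", "kwargs": {
  "plan": [
    {"x": 0.02,"y": 0.008,"z": 0.15,"wx": 0,"wy": 0,"wz": 0},
    {"x": 0.02,"y": 0.008,"z": 0.3,"wx": 0,"wy": 0,"wz": 0},
    {"x": 0.02,"y": 0.008,"z": 0.45,"wx": 0,"wy": 0,"wz": 0},
    {"x": 0.02,"y": 0.008,"z": 0.55,"wx": 0,"wy": 0,"wz": 0},
    {"x": 0.02,"y": 0.008,"z": 0.608,"wx": 0,"wy": 0,"wz": 0},
    {"x": 0.02,"y": 0.008,"z": 0.608,"wx": 0,"wy": 0,"wz": 0},
    {"x": 0.02,"y": 0.008,"z": 0.608,"wx": 0,"wy": 0,"wz": 0}
  ]
}}

```text
t: 15.72
eef_pos: [0.5722, 0.2018, 0.0183]
tool_rot: [0.001, 0.624, 0.781, -0.001]
contact_force: [0.2, -1.1, 0.0]
gripper_width: 0.998
```

Request:
{"fn": "jog_arm", "kwargs": {
  "plan": [
    {"x": 0,"y": 0,"z": 0,"wx": 0,"wy": 0,"wz": 0},
    {"x": 0,"y": 0,"z": 0,"wx": 0,"wy": 0,"wz": 0},
    {"x": 0,"y": 0,"z": 0,"wx": 0,"wy": 0,"wz": 0},
    {"x": 0,"y": 0,"z": 0,"wx": 0,"wy": 0,"wz": 0},
    {"x": 0,"y": 0,"z": 0,"wx": 0,"wy": 0,"wz": 0},
    {"x": 0,"y": 0,"z": 0,"wx": 0,"wy": 0,"wz": 0},
    {"x": 0,"y": 0,"z": 0,"wx": 0,"wy": 0,"wz": 0}
  ],
  "hand": -1
}}

```text
t: 16.3
eef_pos: [0.573, 0.2022, 0.0197]
tool_rot: [0.002, 0.624, 0.781, -0.0]
contact_force: [-0.4, -0.6, 7.0]
gripper_width: 0.41
```

```bash
python3 go.py .4059 .2436 .14 13.5
```

```text
t 16.3 tcp [0.573  0.2022 0.0197] jaw 12.7 w 0.41 F [-0.4 -0.6  7. ]
xyz [ 0.384 -0.768 -0.604] w [ 0.0005  0.001  -0.0042] rows>= 6
```

Request:
{"fn": "jog_arm", "kwargs": {
  "plan": [
    {"x": 0,"y": 0,"z": -0.1,"wx": 0,"wy": 0,"wz": 0},
    {"x": 0,"y": 0,"z": -0.28,"wx": 0,"wy": 0,"wz": 0},
    {"x": 0.02,"y": -0.05,"z": -0.46,"wx": 0,"wy": 0,"wz": 0},
    {"x": 0.09,"y": -0.18,"z": -0.58,"wx": 0,"wy": 0,"wz": -0.002},
    {"x": 0.17,"y": -0.34,"z": -0.6,"wx": 0,"wy": 0,"wz": -0.004},
    {"x": 0.25,"y": -0.5,"z": -0.6,"wx": 0,"wy": 0,"wz": -0.004},
    {"x": 0.32,"y": -0.64,"z": -0.6,"wx": 0,"wy": 0,"wz": -0.004},
    {"x": 0.37,"y": -0.74,"z": -0.6,"wx": 0,"wy": 0,"wz": -0.004},
    {"x": 0.384,"y": -0.768,"z": -0.6,"wx": 0,"wy": 0,"wz": -0.004},
    {"x": 0.384,"y": -0.768,"z": -0.6,"wx": 0,"wy": 0,"wz": -0.004},
    {"x": 0.384,"y": -0.768,"z": -0.6,"wx": 0,"wy": 0,"wz": -0.004}
  ]
}}

```text
t: 17.22
eef_pos: [0.4069, 0.2434, 0.1395]
tool_rot: [0.002, 0.619, 0.785, 0.0]
contact_force: [1.1, 0.3, -1.5]
gripper_width: 0.413
```

```bash
python3 cap.py black w12;python3 go.py .4059 .2436 .0257 13.5; cp pics/w12.png pics/m12.png
```

```text
[ 278   62   81  162 5084] [0.3944 0.2985]
[ 544   67   53   40 1658] [0.5554 0.369 ]
[    0   238   640   162 50192] [0.4369 0.1198]
[ 284  246   69   76 4007] [0.422  0.1803]
net [507.  96.] 0.88 [0.5616 0.37  ]
net [317. 222.] 0.7 [0.4152 0.2042]
t 17.32 tcp [0.4075 0.2432 0.1393] jaw 13.4 w 0.411 F [ 0.1  0.5 -1.6]
xyz [ 0.006 -0.009  0.568] w [ 0.0007  0.0009 -0.0008] rows>= 3
```

View pics/m12.png

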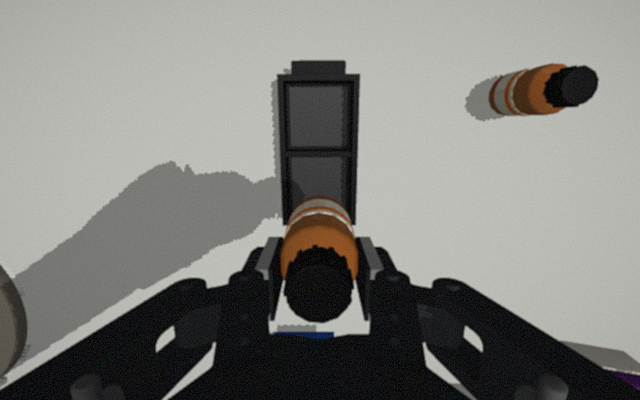

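The bottle hangs upright over the near bay, and the black carrier's rim at (278–359, 75) matches the placing geometry used on the blue one. Lowering.

Request:
{"fn": "jog_arm", "kwargs": {
  "plan": [
    {"x": 0.01,"y": -0.009,"z": 0.1,"wx": 0,"wy": 0,"wz": 0},
    {"x": 0.01,"y": -0.009,"z": 0.2,"wx": 0,"wy": 0,"wz": 0},
    {"x": 0.01,"y": -0.009,"z": 0.3,"wx": 0,"wy": 0,"wz": 0},
    {"x": 0.01,"y": -0.009,"z": 0.4,"wx": 0,"wy": 0,"wz": 0},
    {"x": 0.01,"y": -0.009,"z": 0.47,"wx": 0,"wy": 0,"wz": 0},
    {"x": 0.01,"y": -0.009,"z": 0.53,"wx": 0,"wy": 0,"wz": 0},
    {"x": 0.01,"y": -0.009,"z": 0.56,"wx": 0,"wy": 0,"wz": 0},
    {"x": 0.01,"y": -0.009,"z": 0.57,"wx": 0,"wy": 0,"wz": 0},
    {"x": 0.01,"y": -0.009,"z": 0.57,"wx": 0,"wy": 0,"wz": 0},
    {"x": 0.01,"y": -0.009,"z": 0.57,"wx": 0,"wy": 0,"wz": 0}
  ]
}}

```text
t: 18.15
eef_pos: [0.4063, 0.2448, 0.0257]
tool_rot: [0.002, 0.62, 0.784, 0.001]
contact_force: [0.2, 0.3, -1.1]
gripper_width: 0.413
```

Request:
{"fn": "jog_arm", "kwargs": {
  "plan": [
    {"x": 0,"y": 0,"z": 0,"wx": 0,"wy": 0,"wz": 0},
    {"x": 0,"y": 0,"z": 0,"wx": 0,"wy": 0,"wz": 0},
    {"x": 0,"y": 0,"z": 0,"wx": 0,"wy": 0,"wz": 0},
    {"x": 0,"y": 0,"z": 0,"wx": 0,"wy": 0,"wz": 0},
    {"x": 0,"y": 0,"z": 0,"wx": 0,"wy": 0,"wz": 0},
    {"x": 0,"y": 0,"z": 0,"wx": 0,"wy": 0,"wz": 0},
    {"x": 0,"y": 0,"z": -0.15,"wx": 0,"wy": 0,"wz": 0},
    {"x": 0,"y": 0,"z": -0.35,"wx": 0,"wy": 0,"wz": 0},
    {"x": 0,"y": 0,"z": -0.55,"wx": 0,"wy": 0,"wz": 0},
    {"x": 0,"y": 0,"z": -0.65,"wx": 0,"wy": 0,"wz": 0},
    {"x": 0,"y": 0,"z": -0.65,"wx": 0,"wy": 0,"wz": 0}
  ],
  "hand": 1
}}

```text
t: 19.07
eef_pos: [0.4084, 0.2472, 0.1604]
tool_rot: [0.004, 0.62, 0.784, 0.004]
contact_force: [0.5, -0.5, 0.2]
gripper_width: 0.998
```

```bash
python3 cap.py black w13;python3 go.py .561 .368 .14 13.5
```

```text
[ 277   70   75  160 6569] [0.3977 0.2841]
[ 519   76   46   36 1299] [0.5554 0.3689]
[    0   248   640   152 51888] [0.4415 0.1041]
net [492. 102.] 0.9 [0.5645 0.3692]
net [315. 181.] 0.62 [0.406  0.2466]
t 19.17 tcp [0.4063 0.245  0.1562] jaw 13.3 w 1.002 F [-0.1 -1.4 -0.2]
xyz [0.421 0.894 0.085] w [ 0.0017  0.0009 -0.0011] rows>= 5
```

Request:
{"fn": "jog_arm", "kwargs": {
  "plan": [
    {"x": 0.08,"y": 0.17,"z": 0,"wx": 0,"wy": 0,"wz": 0},
    {"x": 0.16,"y": 0.34,"z": 0,"wx": 0,"wy": 0,"wz": 0},
    {"x": 0.24,"y": 0.51,"z": 0,"wx": 0,"wy": 0,"wz": 0},
    {"x": 0.32,"y": 0.68,"z": 0,"wx": 0,"wy": 0,"wz": 0},
    {"x": 0.39,"y": 0.82,"z": 0.05,"wx": 0,"wy": 0,"wz": 0},
    {"x": 0.42,"y": 0.89,"z": 0.08,"wx": 0.001,"wy": 0,"wz": 0},
    {"x": 0.42,"y": 0.89,"z": 0.08,"wx": 0.001,"wy": 0,"wz": 0},
    {"x": 0.42,"y": 0.89,"z": 0.08,"wx": 0.001,"wy": 0,"wz": 0},
    {"x": 0.42,"y": 0.89,"z": 0.08,"wx": 0.001,"wy": 0,"wz": 0}
  ]
}}

```text
t: 19.92
eef_pos: [0.5588, 0.3668, 0.1395]
tool_rot: [0.001, 0.62, 0.784, -0.001]
contact_force: [0.4, -0.4, 0.4]
gripper_width: 0.998
```

```bash
python3 cap.py black w14;python3 go.py .561 .369 .018 13.5
```

```text
[    0   162   640   238 60340] [0.5625 0.2545]
[306 184  34  35 939] [0.5603 0.3725]
net [155. 260.] 0.87 [0.4035 0.2433]
net [325. 186.] 0.76 [0.5653 0.3671]
t 20.02 tcp [0.5593 0.3668 0.1409] jaw 13.3 w 1.002 F [0.4 0.1 0.9]
xyz [0.011 0.01  0.614] w [ 0.0005  0.0011 -0.001 ] rows>= 3
```

Request:
{"fn": "jog_arm", "kwargs": {
  "plan": [
    {"x": 0.012,"y": 0.01,"z": 0.15,"wx": 0,"wy": 0,"wz": 0},
    {"x": 0.012,"y": 0.01,"z": 0.3,"wx": 0,"wy": 0,"wz": 0},
    {"x": 0.012,"y": 0.01,"z": 0.45,"wx": 0,"wy": 0,"wz": 0},
    {"x": 0.012,"y": 0.01,"z": 0.55,"wx": 0,"wy": 0,"wz": 0},
    {"x": 0.012,"y": 0.01,"z": 0.614,"wx": 0,"wy": 0,"wz": 0},
    {"x": 0.012,"y": 0.01,"z": 0.614,"wx": 0,"wy": 0,"wz": 0},
    {"x": 0.012,"y": 0.01,"z": 0.614,"wx": 0,"wy": 0,"wz": 0}
  ]
}}

```text
t: 20.6
eef_pos: [0.561, 0.3691, 0.0187]
tool_rot: [0.002, 0.62, 0.784, -0.0]
contact_force: [-0.0, 0.2, 0.1]
gripper_width: 1.0
```

Request:
{"fn": "jog_arm", "kwargs": {
  "plan": [
    {"x": 0,"y": 0,"z": 0,"wx": 0,"wy": 0,"wz": 0},
    {"x": 0,"y": 0,"z": 0,"wx": 0,"wy": 0,"wz": 0},
    {"x": 0,"y": 0,"z": 0,"wx": 0,"wy": 0,"wz": 0},
    {"x": 0,"y": 0,"z": 0,"wx": 0,"wy": 0,"wz": 0},
    {"x": 0,"y": 0,"z": 0,"wx": 0,"wy": 0,"wz": 0},
    {"x": 0,"y": 0,"z": 0,"wx": 0,"wy": 0,"wz": 0},
    {"x": 0,"y": 0,"z": 0,"wx": 0,"wy": 0,"wz": 0}
  ],
  "hand": -1
}}

```text
t: 21.18
eef_pos: [0.5615, 0.3697, 0.0202]
tool_rot: [0.002, 0.62, 0.784, 0.0]
contact_force: [-0.6, -1.2, 5.7]
gripper_width: 0.412
```

```bash
python3 go.py .391 .308 .14 13.5
```

```text
t 21.18 tcp [0.5615 0.3697 0.0202] jaw 13.3 w 0.412 F [-0.6 -1.2  5.7]
xyz [-0.106 -0.899 -0.601] w [ 0.001  0.001 -0.001] rows>= 6
```

Request:
{"fn": "jog_arm", "kwargs": {
  "plan": [
    {"x": 0,"y": 0,"z": -0.1,"wx": 0,"wy": 0,"wz": 0},
    {"x": 0,"y": 0,"z": -0.28,"wx": 0,"wy": 0,"wz": 0},
    {"x": -0.005,"y": -0.05,"z": -0.46,"wx": 0,"wy": 0,"wz": 0},
    {"x": -0.02,"y": -0.2,"z": -0.58,"wx": 0,"wy": 0,"wz": 0},
    {"x": -0.04,"y": -0.37,"z": -0.6,"wx": 0,"wy": 0,"wz": 0},
    {"x": -0.06,"y": -0.54,"z": -0.6,"wx": 0,"wy": 0,"wz": 0},
    {"x": -0.085,"y": -0.71,"z": -0.6,"wx": 0,"wy": 0,"wz": 0},
    {"x": -0.1,"y": -0.84,"z": -0.6,"wx": 0,"wy": 0,"wz": 0},
    {"x": -0.106,"y": -0.9,"z": -0.6,"wx": 0,"wy": 0,"wz": 0},
    {"x": -0.106,"y": -0.9,"z": -0.6,"wx": 0,"wy": 0,"wz": 0},
    {"x": -0.106,"y": -0.9,"z": -0.6,"wx": 0,"wy": 0,"wz": 0}
  ]
}}

```text
t: 22.1
eef_pos: [0.3916, 0.3082, 0.1403]
tool_rot: [0.003, 0.62, 0.784, 0.001]
contact_force: [1.0, -0.1, -0.7]
gripper_width: 0.413
```

```bash
python3 go.py .391 .308 .0262 13.5
```

```text
t 22.1 tcp [0.3916 0.3082 0.1403] jaw 13.3 w 0.413 F [ 1.  -0.1 -0.7]
xyz [ 0.001 -0.006  0.57 ] w [ 0.0016  0.0009 -0.001 ] rows>= 3
```

Request:
{"fn": "jog_arm", "kwargs": {
  "plan": [
    {"x": 0,"y": -0.006,"z": 0.1,"wx": 0.001,"wy": 0,"wz": 0},
    {"x": 0,"y": -0.006,"z": 0.2,"wx": 0.001,"wy": 0,"wz": 0},
    {"x": 0,"y": -0.006,"z": 0.3,"wx": 0.001,"wy": 0,"wz": 0},
    {"x": 0,"y": -0.006,"z": 0.4,"wx": 0.001,"wy": 0,"wz": 0},
    {"x": 0,"y": -0.006,"z": 0.47,"wx": 0.001,"wy": 0,"wz": 0},
    {"x": 0,"y": -0.006,"z": 0.53,"wx": 0.001,"wy": 0,"wz": 0},
    {"x": 0,"y": -0.006,"z": 0.56,"wx": 0.001,"wy": 0,"wz": 0},
    {"x": 0,"y": -0.006,"z": 0.572,"wx": 0.001,"wy": 0,"wz": 0},
    {"x": 0,"y": -0.006,"z": 0.572,"wx": 0.001,"wy": 0,"wz": 0},
    {"x": 0,"y": -0.006,"z": 0.572,"wx": 0.001,"wy": 0,"wz": 0}
  ]
}}

```text
t: 22.93
eef_pos: [0.3917, 0.3084, 0.0264]
tool_rot: [0.002, 0.62, 0.784, 0.001]
contact_force: [0.1, -0.1, -0.9]
gripper_width: 0.415
```

Request:
{"fn": "jog_arm", "kwargs": {
  "plan": [
    {"x": 0,"y": 0,"z": 0,"wx": 0,"wy": 0,"wz": 0},
    {"x": 0,"y": 0,"z": 0,"wx": 0,"wy": 0,"wz": 0},
    {"x": 0,"y": 0,"z": 0,"wx": 0,"wy": 0,"wz": 0},
    {"x": 0,"y": 0,"z": 0,"wx": 0,"wy": 0,"wz": 0},
    {"x": 0,"y": 0,"z": 0,"wx": 0,"wy": 0,"wz": 0},
    {"x": 0,"y": 0,"z": 0,"wx": 0,"wy": 0,"wz": 0},
    {"x": 0,"y": 0,"z": -0.15,"wx": 0,"wy": 0,"wz": 0},
    {"x": 0,"y": 0,"z": -0.35,"wx": 0,"wy": 0,"wz": 0},
    {"x": 0,"y": 0,"z": -0.55,"wx": 0,"wy": 0,"wz": 0},
    {"x": 0,"y": 0,"z": -0.7,"wx": 0,"wy": 0,"wz": 0},
    {"x": 0,"y": 0,"z": -0.7,"wx": 0,"wy": 0,"wz": 0}
  ],
  "hand": 1
}}

```text
t: 23.85
eef_pos: [0.3938, 0.3117, 0.1725]
tool_rot: [0.003, 0.62, 0.784, 0.005]
contact_force: [-0.0, 0.4, -0.1]
gripper_width: 0.997
```

```bash
python3 cap.py black w15; python3 go.py .5 .17 .16 55 / .6525 .018 .15 103
```

```text
[ 280  143   68  140 5906] [0.3937 0.298 ]
[    0   248   640   152 51848] [0.4298 0.159 ]
net [317. 184.] 0.96 [0.3948 0.3071]
net [316. 237.] 0.88 [0.4083 0.2442]
t 23.95 tcp [0.392  0.3089 0.1676] jaw 13.3 w 1.0 F [ 0.3 -0.7 -0.6]
xyz [-0.8    0.366  0.042] w [ 0.0016  0.0012 -0.2317] rows>= 6
xyz [-1.061 -0.185  0.05 ] w [ 0.      0.     -0.2667] rows>= 7
```

Both ambers are in and reported upright in the black carrier. Now the reservoir, gripped across its width with jaws at −77°.

```bash
python3 go.py .5 .17 .16 -32 / .64 .018 .15 -77
```

```text
t 23.95 tcp [0.392  0.3089 0.1676] jaw 13.3 w 1.0 F [ 0.3 -0.7 -0.6]
xyz [-0.8    0.366  0.042] w [ 0.002  -0.0003  0.2516] rows>= 7
xyz [-0.274  0.996  0.05 ] w [0.   0.   0.25] rows>= 7
```

Request:
{"fn": "jog_arm", "kwargs": {
  "plan": [
    {"x": -0.12,"y": 0.05,"z": 0,"wx": 0,"wy": 0,"wz": 0.035},
    {"x": -0.27,"y": 0.12,"z": 0,"wx": 0,"wy": 0,"wz": 0.07},
    {"x": -0.42,"y": 0.19,"z": 0.02,"wx": 0,"wy": 0,"wz": 0.105},
    {"x": -0.57,"y": 0.26,"z": 0.04,"wx": 0,"wy": 0,"wz": 0.14},
    {"x": -0.7,"y": 0.32,"z": 0.04,"wx": 0,"wy": 0,"wz": 0.18},
    {"x": -0.8,"y": 0.37,"z": 0.04,"wx": 0.001,"wy": 0,"wz": 0.22},
    {"x": -0.8,"y": 0.37,"z": 0.04,"wx": 0.001,"wy": 0,"wz": 0.25},
    {"x": -0.8,"y": 0.37,"z": 0.04,"wx": 0.001,"wy": 0,"wz": 0.25},
    {"x": -0.8,"y": 0.37,"z": 0.04,"wx": 0.001,"wy": 0,"wz": 0.25}
  ],
  "grip_force": 30
}}

```text
t: 24.7
eef_pos: [0.4997, 0.1702, 0.1589]
tool_rot: [0.0, 0.873, 0.489, 0.0]
contact_force: [-0.1, 0.6, 0.5]
gripper_width: 1.001
```

Request:
{"fn": "jog_arm", "kwargs": {
  "plan": [
    {"x": -0.05,"y": 0.15,"z": 0,"wx": 0,"wy": 0,"wz": 0.035},
    {"x": -0.09,"y": 0.33,"z": 0,"wx": 0,"wy": 0,"wz": 0.07},
    {"x": -0.14,"y": 0.51,"z": 0,"wx": 0,"wy": 0,"wz": 0.105},
    {"x": -0.19,"y": 0.69,"z": 0,"wx": 0,"wy": 0,"wz": 0.14},
    {"x": -0.24,"y": 0.86,"z": 0.03,"wx": 0,"wy": 0,"wz": 0.18},
    {"x": -0.27,"y": 0.99,"z": 0.05,"wx": 0,"wy": 0,"wz": 0.22},
    {"x": -0.27,"y": 0.99,"z": 0.05,"wx": 0,"wy": 0,"wz": 0.25},
    {"x": -0.27,"y": 0.99,"z": 0.05,"wx": 0,"wy": 0,"wz": 0.25},
    {"x": -0.27,"y": 0.99,"z": 0.05,"wx": 0,"wy": 0,"wz": 0.25},
    {"x": -0.27,"y": 0.99,"z": 0.05,"wx": 0,"wy": 0,"wz": 0.25}
  ]
}}

```text
t: 25.53
eef_pos: [0.6393, 0.023, 0.1488]
tool_rot: [-0.0, 0.993, 0.121, -0.0]
contact_force: [-0.9, -0.0, -0.1]
gripper_width: 1.001
```

```bash
python3 go.py .6525 .019 .1 -77; python3 - <<'E'
from h import *
save("wrist","w16"); c=calib("wrist")
for n in ("reservoir","tip_box"):
  for r in finder.place_of("wrist",n)[:1]: print(n,r,ray("wrist",r["location"],0,c))
E
```

```text
t 25.53 tcp [0.6393 0.023  0.1488] jaw -76.1 w 1.001 F [-0.9 -0.  -0.1]
xyz [0.06  0.035 0.244] w [-0.0002  0.0001  0.005 ] rows>= 2
reservoir {'location': [323.8, 178.1], 'confidence': 0.87} [0.6454824  0.01954758 0.        ]
tip_box {'location': [301.8, 37.0], 'confidence': 0.56} [0.7708225  0.07243724 0.        ]
```

View pics/w16.png

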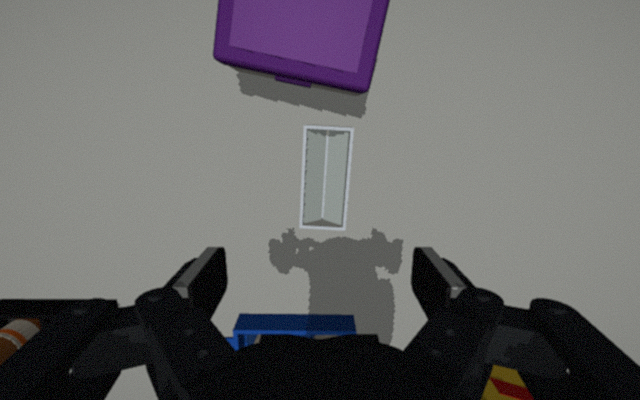

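The reservoir is clear below, with rim corners at (304,127), (354,129), (346,229) and (300,228). The tip box stays beyond it, with its near edge at row 90.

```bash
python3 - <<'E'
from h import *
c=calib("wrist")
R=np.array([ray("wrist",p,.028,c)[:2] for p in((304,127),(354,129),(346,229),(300,228))],np.float32)
d=(R[0]+R[1]-R[2]-R[3])/2
print(R,R.mean(0),np.linalg.norm(d),np.degrees(np.arctan2(d[1],d[0])))
E
python3 go.py .65 .018 .06 -80 / .65 .018 -.006 -80
```

```text
[[ 0.6928236   0.04969644]
 [ 0.7020513   0.00455174]
 [ 0.60588545 -0.01374367]
 [ 0.59593445  0.03132647]] [0.6491737  0.01795774] 0.09825293 10.753658
t 25.68 tcp [0.6398 0.022  0.1493] jaw -76.3 w 1.001 F [-0.2  0.3  0.5]
xyz [0.045 0.031 0.446] w [ 0.     -0.0002  0.0206] rows>= 3
xyz [0.   0.   0.33] w [0. 0. 0.] rows>= 2
```

Request:
{"fn": "jog_arm", "kwargs": {
  "plan": [
    {"x": 0.04,"y": 0.03,"z": 0.1,"wx": 0,"wy": 0,"wz": 0.0165},
    {"x": 0.04,"y": 0.03,"z": 0.25,"wx": 0,"wy": 0,"wz": 0.0165},
    {"x": 0.04,"y": 0.03,"z": 0.4,"wx": 0,"wy": 0,"wz": 0.0165},
    {"x": 0.04,"y": 0.03,"z": 0.55,"wx": 0,"wy": 0,"wz": 0.0165},
    {"x": 0.04,"y": 0.03,"z": 0.65,"wx": 0,"wy": 0,"wz": 0.0165},
    {"x": 0.04,"y": 0.03,"z": 0.72,"wx": 0,"wy": 0,"wz": 0.0165},
    {"x": 0.04,"y": 0.03,"z": 0.74,"wx": 0,"wy": 0,"wz": 0.0165},
    {"x": 0.04,"y": 0.03,"z": 0.74,"wx": 0,"wy": 0,"wz": 0.0165},
    {"x": 0.04,"y": 0.03,"z": 0.74,"wx": 0,"wy": 0,"wz": 0.0165}
  ]
}}

```text
t: 26.43
eef_pos: [0.6499, 0.0183, 0.0024]
tool_rot: [-0.0, 0.996, 0.094, 0.001]
contact_force: [-0.1, 0.9, 0.4]
gripper_width: 0.999
```

```bash
python3 go.py .649 .018 0 -79.2; python3 - <<'E'
from h import *
im=save("wrist","w17");cv2.imwrite("pics/m17.png",cv2.resize(im[130:350,180:460],(560,440),interpolation=3)[:,:,::-1])
E
```

```text
t 26.43 tcp [0.6499 0.0183 0.0024] jaw -79.2 w 0.999 F [-0.1  0.9  0.4]
xyz [-0.005  0.001  0.012] w [ 0.     -0.0007 -0.0002] rows>= 1
```

View pics/m17.png

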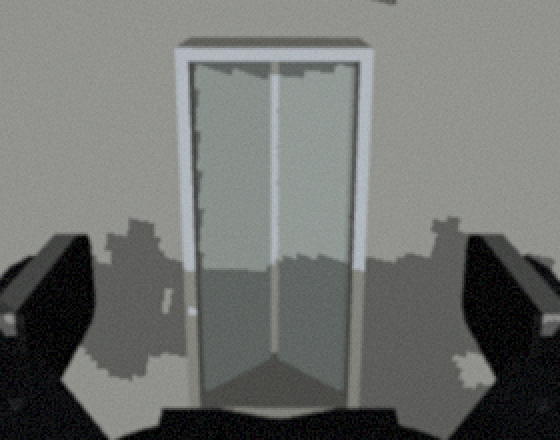

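Reservoir and jaws are centred and aligned. The pad gap of about 190 px for 85 mm puts the open tips at z≈0.044, so I need to go about 18 mm lower before closing.

Request:
{"fn": "jog_arm", "kwargs": {
  "plan": [
    {"x": 0,"y": 0,"z": 0.03,"wx": 0,"wy": 0,"wz": 0},
    {"x": 0,"y": 0,"z": 0.06,"wx": 0,"wy": 0,"wz": 0},
    {"x": 0,"y": 0,"z": 0.085,"wx": 0,"wy": 0,"wz": 0},
    {"x": 0,"y": 0,"z": 0.085,"wx": 0,"wy": 0,"wz": 0},
    {"x": 0,"y": 0,"z": 0.085,"wx": 0,"wy": 0,"wz": 0}
  ]
}}

```text
t: 26.9
eef_pos: [0.65, 0.0183, -0.0146]
tool_rot: [0.0, 0.996, 0.094, 0.001]
contact_force: [0.0, -0.0, 0.3]
gripper_width: 1.001
```

Request:
{"fn": "jog_arm", "kwargs": {
  "plan": [
    {"x": 0,"y": 0,"z": 0,"wx": 0,"wy": 0,"wz": 0},
    {"x": 0,"y": 0,"z": 0,"wx": 0,"wy": 0,"wz": 0},
    {"x": 0,"y": 0,"z": 0,"wx": 0,"wy": 0,"wz": 0},
    {"x": 0,"y": 0,"z": 0,"wx": 0,"wy": 0,"wz": 0},
    {"x": 0,"y": 0,"z": 0,"wx": 0,"wy": 0,"wz": 0},
    {"x": 0,"y": 0,"z": 0,"wx": 0,"wy": 0,"wz": 0},
    {"x": 0,"y": 0,"z": 0,"wx": 0,"wy": 0,"wz": 0}
  ],
  "hand": -1
}}

```text
t: 27.48
eef_pos: [0.6503, 0.0183, -0.0143]
tool_rot: [0.0, 0.996, 0.094, 0.001]
contact_force: [0.4, -0.3, 2.4]
gripper_width: 0.532
```

```bash
python3 go.py .649 .018 .15 -79.2 / .55 -.13 .15 -79.2 / .4 -.255 .15 -79.2
```

```text
t 27.48 tcp [ 0.6503  0.0183 -0.0143] jaw -79.2 w 0.532 F [ 0.4 -0.3  2.4]
xyz [-0.004  0.001 -0.821] w [ 0.0001 -0.0009 -0.0002] rows>= 4
xyz [-0.625  0.634  0.   ] w [0. 0. 0.] rows>= 5
xyz [-0.854  0.473  0.   ] w [0. 0. 0.] rows>= 5
```

Request:
{"fn": "jog_arm", "kwargs": {
  "plan": [
    {"x": 0,"y": 0,"z": -0.08,"wx": 0,"wy": 0,"wz": 0},
    {"x": 0,"y": 0,"z": -0.25,"wx": 0,"wy": 0,"wz": 0},
    {"x": 0,"y": 0,"z": -0.42,"wx": 0,"wy": 0,"wz": 0},
    {"x": 0,"y": 0,"z": -0.6,"wx": 0,"wy": 0,"wz": 0},
    {"x": -0.05,"y": 0.05,"z": -0.75,"wx": 0,"wy": 0,"wz": 0},
    {"x": -0.15,"y": 0.15,"z": -0.8,"wx": 0,"wy": 0,"wz": 0},
    {"x": -0.28,"y": 0.28,"z": -0.8,"wx": 0,"wy": 0,"wz": 0},
    {"x": -0.4,"y": 0.4,"z": -0.8,"wx": 0,"wy": 0,"wz": 0},
    {"x": -0.52,"y": 0.52,"z": -0.8,"wx": 0,"wy": 0,"wz": 0},
    {"x": -0.62,"y": 0.63,"z": -0.8,"wx": 0,"wy": 0,"wz": 0},
    {"x": -0.62,"y": 0.63,"z": -0.8,"wx": 0,"wy": 0,"wz": 0},
    {"x": -0.62,"y": 0.63,"z": -0.8,"wx": 0,"wy": 0,"wz": 0}
  ]
}}

```text
t: 28.48
eef_pos: [0.5503, -0.1309, 0.1454]
tool_rot: [0.0, 0.996, 0.092, 0.001]
contact_force: [0.8, 0.9, -0.7]
gripper_width: 0.529
```

```bash
python3 go.py .398 -.256 .15 -79.2 / .398 -.256 .07 -79.2
```

```text
t 28.48 tcp [ 0.5503 -0.1309  0.1454] jaw -79.5 w 0.529 F [ 0.8  0.9 -0.7]
xyz [-0.863  0.476 -0.025] w [ 0.0003 -0.0006 -0.0015] rows>= 5
xyz [0.  0.  0.4] w [0. 0. 0.] rows>= 2
```

Request:
{"fn": "jog_arm", "kwargs": {
  "plan": [
    {"x": -0.12,"y": 0.07,"z": 0,"wx": 0,"wy": 0,"wz": 0},
    {"x": -0.28,"y": 0.155,"z": 0,"wx": 0,"wy": 0,"wz": 0},
    {"x": -0.44,"y": 0.24,"z": 0,"wx": 0,"wy": 0,"wz": 0},
    {"x": -0.6,"y": 0.33,"z": 0,"wx": 0,"wy": 0,"wz": 0},
    {"x": -0.75,"y": 0.41,"z": 0,"wx": 0,"wy": 0,"wz": 0},
    {"x": -0.86,"y": 0.475,"z": 0,"wx": 0,"wy": 0,"wz": 0},
    {"x": -0.86,"y": 0.475,"z": 0,"wx": 0,"wy": 0,"wz": 0},
    {"x": -0.86,"y": 0.475,"z": 0,"wx": 0,"wy": 0,"wz": 0},
    {"x": -0.86,"y": 0.475,"z": 0,"wx": 0,"wy": 0,"wz": 0}
  ]
}}

```text
t: 29.23
eef_pos: [0.4, -0.2545, 0.1452]
tool_rot: [0.0, 0.996, 0.093, 0.002]
contact_force: [0.3, 1.0, -0.1]
gripper_width: 0.525
```

```bash
python3 go.py .398 -.256 .041 -79.2; python3 - <<'E'
from h import *
im=save("wrist","w18");s=save("scene","s18");cv2.imwrite("pics/m18.png",np.hstack([im[::1,120:520],cv2.resize(s[70:220,210:360],(400,400),interpolation=3)])[:,:,::-1])
E
```

```text
t 29.23 tcp [ 0.4    -0.2545  0.1452] jaw -79.4 w 0.525 F [ 0.3  1.  -0.1]
xyz [-0.013  0.005  0.521] w [ 0.0002 -0.001  -0.0009] rows>= 3
```

View pics/m18.png

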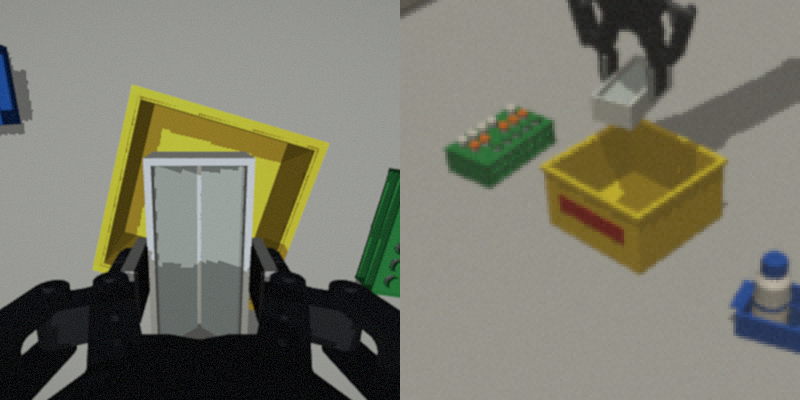

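The reservoir is held level over the open bin, and the bin is turned about 16° relative to it. I'll align, lower into the bin and release.

Request:
{"fn": "jog_arm", "kwargs": {
  "plan": [
    {"x": -0.013,"y": 0.005,"z": 0,"wx": 0,"wy": 0,"wz": 0.03},
    {"x": -0.013,"y": 0.005,"z": 0,"wx": 0,"wy": 0,"wz": 0.06},
    {"x": -0.013,"y": 0.005,"z": 0,"wx": 0,"wy": 0,"wz": 0.088},
    {"x": -0.013,"y": 0.005,"z": 0.08,"wx": 0,"wy": 0,"wz": 0.088},
    {"x": -0.013,"y": 0.005,"z": 0.18,"wx": 0,"wy": 0,"wz": 0.088},
    {"x": -0.013,"y": 0.005,"z": 0.28,"wx": 0,"wy": 0,"wz": 0.088},
    {"x": -0.013,"y": 0.005,"z": 0.38,"wx": 0,"wy": 0,"wz": 0.088},
    {"x": -0.013,"y": 0.005,"z": 0.46,"wx": 0,"wy": 0,"wz": 0.088},
    {"x": -0.013,"y": 0.005,"z": 0.52,"wx": 0,"wy": 0,"wz": 0.088},
    {"x": -0.013,"y": 0.005,"z": 0.52,"wx": 0,"wy": 0,"wz": 0.088},
    {"x": -0.013,"y": 0.005,"z": 0.52,"wx": 0,"wy": 0,"wz": 0.088}
  ]
}}

```text
t: 30.25
eef_pos: [0.3987, -0.2547, 0.0408]
tool_rot: [-0.001, 0.999, -0.044, 0.001]
contact_force: [0.3, -0.2, -0.4]
gripper_width: 0.525
```

Request:
{"fn": "jog_arm", "kwargs": {
  "plan": [
    {"x": 0,"y": 0,"z": 0,"wx": 0,"wy": 0,"wz": 0},
    {"x": 0,"y": 0,"z": 0,"wx": 0,"wy": 0,"wz": 0},
    {"x": 0,"y": 0,"z": 0,"wx": 0,"wy": 0,"wz": 0},
    {"x": 0,"y": 0,"z": 0,"wx": 0,"wy": 0,"wz": 0},
    {"x": 0,"y": 0,"z": 0,"wx": 0,"wy": 0,"wz": 0},
    {"x": 0,"y": 0,"z": -0.1,"wx": 0,"wy": 0,"wz": 0},
    {"x": 0,"y": 0,"z": -0.25,"wx": 0,"wy": 0,"wz": 0},
    {"x": 0,"y": 0,"z": -0.4,"wx": 0,"wy": 0,"wz": 0},
    {"x": 0,"y": 0,"z": -0.6,"wx": 0,"wy": 0,"wz": 0},
    {"x": 0,"y": 0,"z": -0.8,"wx": 0,"wy": 0,"wz": 0},
    {"x": 0,"y": 0,"z": -0.8,"wx": 0,"wy": 0,"wz": 0},
    {"x": 0,"y": 0,"z": -0.8,"wx": 0,"wy": 0,"wz": 0}
  ],
  "hand": 0.5
}}

```text
t: 31.25
eef_pos: [0.3999, -0.2558, 0.2035]
tool_rot: [0.001, 0.999, -0.044, 0.004]
contact_force: [-0.5, -0.2, -0.2]
gripper_width: 0.754
```

```bash
python3 go.py; python3 - <<'E'
from h import *
im=save("wrist","w19");s=save("scene","s19");cv2.imwrite("pics/m19.png",np.vstack([np.hstack([im[100:400,120:520],cv2.resize(s[70:220,210:410],(400,300),interpolation=3)]),cv2.resize(s[100:320,200:520],(800,550),interpolation=3)[:300]])[:,:,::-1])
c=calib("wrist");t=[]
for r in finder.place_of("wrist","reservoir")[:1]: print(r,ray("wrist",r["location"],.005,c))
for n in("amber_a","buffer_a","tip_box","tube_rack","reservoir"):
  for r in finder.place_of("scene",n)[:2]: print(n,round(r["confidence"],2),np.round(ray("scene",r["location"],0 if "t" in n[:1] else .005)[:2],3))
E
```

```text
t 31.25 tcp [ 0.3999 -0.2558  0.2035] jaw -95.0 w 0.754 F [-0.5 -0.2 -0.2]
{'location': [315.0, 178.3], 'confidence': 0.76} [ 0.39442859 -0.24889085  0.005     ]
amber_a 0.74 [0.411 0.25 ]
amber_a 0.73 [0.397 0.31 ]
buffer_a 0.93 [0.429 0.025]
buffer_a 0.83 [ 0.453 -0.037]
tip_box 0.82 [0.774 0.073]
tube_rack 0.8 [ 0.4   -0.487]
reservoir 0.46 [ 0.386 -0.248]
```

View pics/m19.png

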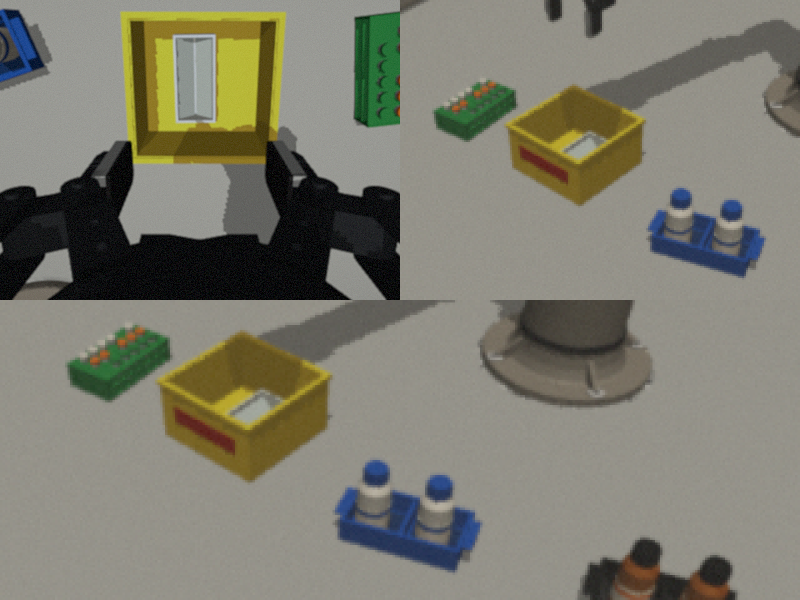

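The reservoir lies flat on the bin floor, all four bottles stand upright one to a bay, and the tip box and rack have not moved. The gripper is clear, so I'll hand in.

```bash
python3 -c "
from h import *
print(bot.hand_in())"
```

```text
the job is handed in; nothing more can be done
None
```

The bench is cleared and the job is handed in at about 31 s of the 120 s. Both buffer bottles are in the blue carrier, both amber bottles are in the black carrier, one to a bay, and the reservoir is in the yellow bin.

**Last checks:** The final pictures show all four bottles upright and the reservoir flat on the bin floor. The gripper is clear at z = 0.20 with no contact force. The networks put every bottle inside its bay. The tip box and tube rack read within about 8 mm of their first positions, which is within the networks' scatter.

**What went wrong or disagreed:**
- **First grasp:** It closed on the first buffer bottle's cap. By the pictures the fingertips stand about 25–40 mm above the stated TCP, depending on opening. I reopened, went lower and gripped the body, and corrected for this on every later grasp.
- **Scene-camera reading:** One scene-camera reading of a buffer bottle was about 1 cm off the wrist camera's, which showed it well inside its bay.
- **Far amber bottle:** I placed it without a closer look first. The networks and the scene picture afterwards showed it standing in its bay.

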